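# Sweep loose relays through the counting tray's gate

### The job

Using only the closed fingertips, sweep the three loose black relays lying on the counting tray along the plate and through the gap in its fence, one at a time, so that each drops into the catch slot behind the fence. Do not pick up or lift any relay, and leave the loupe and the gauge block on the tray standing where they are.

Things in the scene. Friction and masses are not known exactly. Their poses are not given: they have to be found in the camera images.
- tray: Counting tray fixed to the bench: polished steel plate, slick grey plastic rims, fence and catch slot. Origin on the bench; x points from the plate through the gate into the slot, z up. In its frame (mm): plate surface z = 46, x = -140 to 56, y = -110 to 110; edges open but for side rims 6 wide, 12 high from x = -4 to the fence. Fence across the plate at x = 56 to 62, 20 mm above it, with one gate at y = 0 and two wings that funnel into it.
- gate (a point): Middle of the gate in the fence, on the plate's surface (tray frame 59, 0, 46 mm), axes as the tray's. The gate is 36 mm wide between two round posts of 5 mm radius; wings 5 mm thick, as high as the fence, flare from it, 30 degrees off its axis, back to tray x = 25, y = +-39 mm. In it the plate ends in a sheer edge at tray x = 58: a relay pushed more than half its length past the edge tips into the slot.
- slot (a point): Middle of the catch slot's floor (tray frame 86, 0, 4 mm). The open-topped slot spans tray x = 58 to 114, y = -45 to 45; its floor lies 42 mm below the plate, its walls reach 10 mm above the plate.
- relay_a: Black moulded relay, a plain block 24 x 20 x 8 mm (own x, y, z), about 12 g, lying flat and loose on the tray's plate, turned any way round z; one of three alike. Origin: centre of its 24 x 20 underside. It starts on the part of the plate toward the tray's +y rim.
- relay_b: Black moulded relay, a plain block 24 x 20 x 8 mm (own x, y, z), about 12 g, lying flat and loose on the tray's plate, turned any way round z; one of three alike. Origin: centre of its 24 x 20 underside. It starts near the tray's middle line, y = 0.
- relay_c: Black moulded relay, a plain block 24 x 20 x 8 mm (own x, y, z), about 12 g, lying flat and loose on the tray's plate, turned any way round z; one of three alike. Origin: centre of its 24 x 20 underside. It starts on the part of the plate toward the tray's -y rim.
- loupe: Eye loupe, a black round cup 38 mm in diameter and 28 mm high, standing loose on the plate beside the way to the gate (about 78 mm to one side of the middle line, about 60 mm before the fence); it may be on either side. Origin: centre of its underside.
- gauge_block: Pale gauge block 30 x 50 mm, 32 mm high with its short black knob, standing loose on the plate on the other side of the way to the gate from the loupe, its long side roughly along the tray's x. Origin: centre of its underside.

How it is judged:
By the outcome, as a careful person would: the job done as asked, in the order asked, and still so for the second after the job is handed in, with the robot touching nothing.
It also fails if it takes over 64 s, if anything falls off the work surface, if the arm or the gripper's body presses on something with over 40 N, if the wrist force passes 120 N, or if a joint passes its speed limit or range.

### The arm

A 6-joint arm with a two-finger parallel gripper is mounted at the origin on a cart in front of the work surface, level with it; the furniture and walls round the work are solid. World frame = base frame: x ahead of the robot, y to its left, z up, the work surface at z = 0. Lengths are in m, angles in rad, forces in N, time in s.
With the tool pointing down it reaches from about 0.25 to 0.725 m from the base axis. Payload 4 kg.
Tool frame: the origin (TCP) lies midway between the tips of the shut fingers; the grasp point (between the pads) lies 19 mm behind it; z points along the fingers, y is the direction in which the jaws open and shut (so a half turn about z gives the same grasp; the last joint's range is limited). The gripper opens to 85 mm and grips with 20 to 120 N. Pads are 22 mm wide; open, the fingers measure 114 mm over their backs; the gripper's body (76 mm by 85 mm) begins 54 mm behind the grasp point. The pads swing forward as they close: fully open they stand 13 mm farther back than shut.
Start: joints at [1.248, 0.241, 0.005, 1.335, 0, 1.571], TCP at [0.159, 0.474, 0.193] pointing down, gripper open.
Joint ranges: [-2.72, 2.72], [-1.05, 1.87], [-1.09, 1.28], [-1.99, 2.15], [-1.42, 1.44], [-3.14, 3.14]. Speed limits (rad/s): [2.79, 2.79, 3.14, 3.14, 3.14, 3.14].

### API

Orientations are given as a unit quaternion [x, y, z, w].
In Python, from workcell import get_obs, camera, camera_model, job_done, masks_of gives the robot as it stands.
- The arm moves only by the tool jog_arm, never from a script. Its argument "deltas" is a list that holds one entry, the list of rows, each a list of 7 numbers: the shift along the tool's x, y, z in mm, then the turn, a rotation vector about the tool's x, y, z in degrees, then the finger opening in mm, from 0 to 85.4. A call has 1 to 5 rows; each row shifts and turns the pose as measured when the row begins, along the tool's axes as they then stand; what a row does not reach is not made up. A row lasts 1/10 s, in which the tool goes at most 50 mm and 8.59 degrees, less where a joint would pass 70% of its speed; a pose out of reach is approached as far as the arm can. A call with a gripper value outside its range is refused whole. The fingers move at their own pace and stop on an object; the grip force is fixed at half the most. Time passes only in rows, so rows that do not move let the fingers close. It gives the time, the measured TCP pose, the force and the opening at its end, in the units of the state.
- get_obs(): the state, without advancing time (a new reading comes with each control period).
- camera(name): name is "scene" or "top" or "wrist"; returns the picture (420x560x3 uint8, red, green, blue); there is no depth.
- camera_model(name): a dict with "fovy" (degrees; the focal length in pixels is half the picture's height over the tangent of half this angle, whatever the lens; pixels are square), "cx", "cy" (the principal point, pixels), "pose" (4x4, takes a point from camera to world coordinates); the wrist camera has in their place "T_tool_cam" (4x4, takes a point from camera to tool coordinates, whose origin is the TCP and whose axes are the flange's). Camera axes: x right, y down, z forward; pixel columns grow to the right and rows downward; lengths in m; the calibration is good to about 2 mm. A picture is of the moment at which its call begins: read the wrist's pose just before it. camera_model takes no time and is no camera call.
- job_done(): hands the job in, once; it reports no verdict.
Trained networks look in the newest picture that a camera, given by its name, has taken for a name from the list of things; names that differ only in an ending like _2 or _b are one class to them, and where a whole thing is asked for, a point or a joint stands for the part that bears it (a point fixed in the world has none). Each returns a list of dicts, best first, with "conf" (0 to 1); they miss things now and then, are a little off and sometimes report something else, mostly with a low value. They report only what shows in the picture. A call takes as long as a camera call.
- masks_of(target, camera): "pixels" (420x560 bool, what is visible of it) and "at" ([column, row] in pixels, amid what is visible of it).
The state is a dict: "clock": time; "joint_pos": joint angles; "joint_vel": joint speeds; "tau": joint torques, N m; "eef_pos": TCP position; "tool_rot": TCP orientation; "ft_force": force on the tool from outside, world axes, zero at the start; "ft_torque": the same for the moment, N m; "grip_width": finger opening in m.
Only numpy, scipy, OpenCV 4.12 (cv2) and the standard library are available. Lean on these libraries where they do the work, as an engineer would, in place of code of your own. Each camera call takes 0.05 s, during which the arm holds its last target. There are 200 camera calls.

## Working session

There is one attempt and no reset: what is moved stays moved. The work goes in short steps, Python scripts to look and compute and a tool call to move; the robot and the scene stay as the last step left them, time stands still between calls to the robot, and variables do not carry over. Pictures are saved under pics/ and viewed, about 8 in all and at most 12, crops included, and the job is handed in when it is done.

Besides the shell and the picture viewer there is one more tool, called after "Request:" as a command line: name --argument value ..., lists and objects as JSON in quotes. jog_arm: Moves the arm, as the interface text tells. Its arguments: {"type":"object","properties":{"deltas":{"type":"array"}},"required":["deltas"]}

```bash
mkdir -p pics
cat > h.py <<'E'
import numpy as np, cv2
from workcell import *
def ray(name,px,z):
    m=camera_model(name); f=210/np.tan(np.radians(m['fovy'])/2)
    T=np.array(m['pose']); d=T[:3,:3]@np.array([(px[0]-m['cx'])/f,(px[1]-m['cy'])/f,1]); o=T[:3,3]
    return o+d*(z-o[2])/d[2]
def proj(name,p):
    m=camera_model(name); f=210/np.tan(np.radians(m['fovy'])/2)
    T=np.array(m['pose']); q=T[:3,:3].T@(np.array(p)-T[:3,3]); return f*q[0]/q[2]+m['cx'],f*q[1]/q[2]+m['cy']
E
python3 - <<'E'
from h import *
o=get_obs();print(o['clock'],o['eef_pos'],o['tool_rot'])
for n in ['top','scene']:
    im=camera(n);cv2.imwrite(f'pics/{n}0.png',im[:,:,::-1])
    m=camera_model(n);print(n,m['fovy'],np.round(m['pose'],3).tolist())
for t in ['relay_a','loupe','gauge_block','tray','gate','slot']:
    for r in masks_of(t,'top'):
        p=r['pixels'].astype(np.uint8);print(t,round(r['conf'],2),r['at'],p.sum(),cv2.minAreaRect(cv2.findNonZero(p)),ray('top',r['at'],.05).round(3))
E
```

```text
0.0 [0.15838324 0.47350187 0.19231332] [ 1.60711200e-01  9.87000932e-01 -1.02332171e-03 -1.52003697e-04]
top 43.537613625097805 [[0.025, -0.994, 0.106, 0.51], [-0.999, -0.029, -0.037, 0.002], [0.04, -0.105, -0.994, 0.889], [0.0, 0.0, 0.0, 1.0]]
scene 46.347920792780975 [[-0.88, -0.176, 0.441, 0.227], [-0.474, 0.358, -0.804, 0.669], [-0.016, -0.917, -0.399, 0.399], [0.0, 0.0, 0.0, 1.0]]
relay_a 0.65 [191.3, 184.3] 178 ((194.0, 182.5), (12.0, 15.0), 0.0) [0.632 0.101 0.05 ]
relay_a 0.61 [227.2, 220.6] 164 ((229.25001525878906, 221.74998474121094), (11.70042610168457, 13.914020538330078), 71.56504821777344) [0.575 0.041 0.05 ]
relay_a 0.54 [192.0, 250.8] 156 ((191.60000610351562, 252.8000030517578), (11.384199142456055, 14.546475410461426), 71.56504821777344) [0.526 0.095 0.05 ]
loupe 0.6 [227.3, 275.1] 467 ((227.5, 276.0), (24.0, 23.0), 90.0) [0.489 0.038 0.05 ]
loupe 0.51 [235.4, 182.1] 649 ((240.15292358398438, 179.81178283691406), (32.105709075927734, 20.825326919555664), 12.52880859375) [0.638 0.03  0.05 ]
gauge_block 0.92 [240.0, 181.8] 621 ((239.69741821289062, 179.92738342285156), (32.283260345458984, 20.147865295410156), 13.495734214782715) [0.638 0.023 0.05 ]
gauge_block 0.39 [226.4, 274.3] 488 ((227.0, 276.5), (23.0, 24.0), 90.0) [0.49 0.04 0.05]
tray 0.76 [215.2, 227.2] 18302 ((226.52809143066406, 227.955078125), (166.295166015625, 139.27456665039062), 5.440331935882568) [0.564 0.06  0.05 ]
tray 0.46 [226.6, 275.2] 456 ((227.5, 276.5), (23.0, 23.0), 90.0) [0.489 0.039 0.05 ]
gate 0.91 [213.4, 230.2] 17973 ((227.1341552734375, 227.79269409179688), (164.98471069335938, 138.9228515625), 6.340191841125488) [0.559 0.063 0.05 ]
slot 0.77 [215.9, 229.7] 18051 ((227.16488647460938, 228.0831298828125), (164.2931671142578, 139.22344970703125), 6.20344877243042) [0.56  0.059 0.05 ]
```

View pics/top0.png

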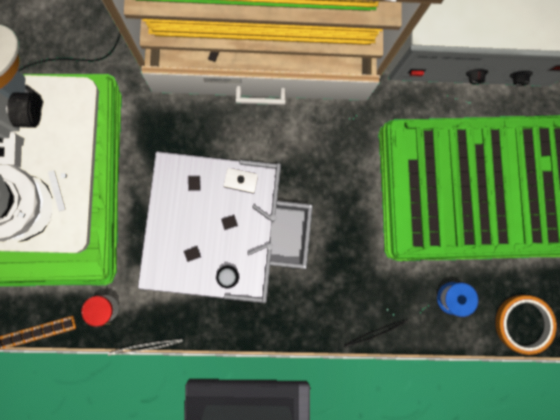

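Top view: tray's x points image-right (world −y). The relays are at about (194,183), (229,222) and (192,253), the gauge block at (240,180), the loupe at (228,276), and the gate near (270,232). Next I'll zoom in to fit the tray.

Run:
```python
from h import *
im=cv2.imread('pics/top0.png')[140:310,130:320]
cv2.imwrite('pics/crop0.png',cv2.resize(im,None,fx=3.5,fy=3.5,interpolation=cv2.INTER_CUBIC))
```

```text
(no output)
```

View pics/crop0.png

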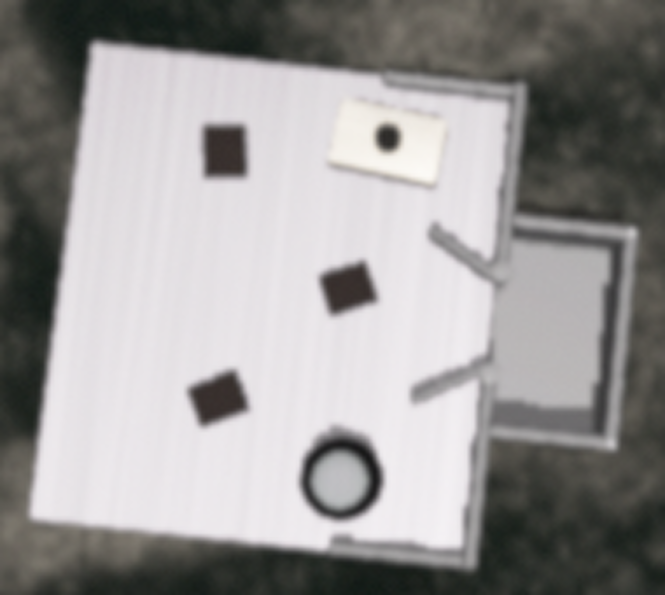

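The crop is clear. Plate corners are at (91,42) and (32,517), fence-top corners at (524,83) and (475,568), and relay centres at (225,151), (348,288) and (218,397).

```bash
cat >> h.py <<'E'
def crop(c): return ((c[0]+.5)/3.5-.5+130,(c[1]+.5)/3.5-.5+140)
def fit():
    P=[((-140,110,46),(91,42)),((-140,-110,46),(32,517)),((62,110,66),(524,83)),((62,-110,66),(475,568))]
    a=np.array([p[0][:2] for p in P])/1000.; w=np.array([ray('top',crop(p[1]),p[0][2]/1000)[:2] for p in P])
    ac,wc=a-a.mean(0),w-w.mean(0); U,S,V=np.linalg.svd(wc.T@ac); R=U@V
    t=w.mean(0)-R@a.mean(0); return R,t,(w-(a@R.T+t))
E
python3 - <<'E'
from h import *
R,t,e=fit();print(R.round(4),t.round(4),'res mm',(e*1000).round(1),'yaw',np.degrees(np.arctan2(R[1,0],R[0,0])))
im=cv2.imread('pics/top0.png')
for n,c,z in [('a',(225,151),54),('b',(348,288),54),('c',(218,397),54),('loupe',(341,477),74),('gauge',(387,143),68),('post+',(502,280),66),('post-',(488,365),66),('wing+',(434,230),66),('wing-',(416,395),66)]:
    w=ray('top',crop(c),z/1000)[:2]; print(n,w.round(4),'tray',((w-t)@R*1000).round(1))
g=cv2.cvtColor(im,cv2.COLOR_BGR2GRAY)
for n,c in [('a',(225,151)),('b',(348,288)),('c',(218,397))]:
    x,y=[int(v) for v in crop(c)]
    m=(cv2.resize(g[y-14:y+15,x-14:x+15],None,fx=8,fy=8,interpolation=cv2.INTER_CUBIC)<130).astype(np.uint8)
    r=cv2.minAreaRect(cv2.findNonZero(m));b=cv2.boxPoints(r)/8-.5+[x-14,y-14]
    q=np.array([((ray('top',p,.054)[:2]-t)@R)*1000 for p in b]);d=q[1]-q[0];d2=q[2]-q[1]
    print(n,q.mean(0).round(1),'len/ang',[(np.linalg.norm(v).round(1),np.degrees(np.arctan2(v[1],v[0])).round()) for v in(d,d2)])
print(camera_model('wrist'))
E
```

```text
[[-0.0782  0.9969]
 [-0.9969 -0.0782]] [0.5638 0.0301] res mm [[-0.5 -0.3]
 [ 1.3 -1.7]
 [-1.2  1.4]
 [ 0.3  0.7]] yaw -94.48794093117041
a [0.6338 0.0962] tray [-71.4  64.6]
b [0.5728 0.0382] tray [-8.7  8.3]
c [0.522  0.0948] tray [-61.2 -46.7]
loupe [0.4882 0.0376] tray [ -1.5 -75.9]
gauge [0.6376 0.0223] tray [ 2.1 74.2]
post+ [ 0.5774 -0.0312] tray [60.  18.4]
post- [ 0.5392 -0.0258] tray [ 57.7 -20.2]
wing+ [ 0.5991 -0.    ] tray [27.3 37.6]
wing- [0.525  0.0059] tray [ 27.2 -36.8]
a [-71.7  64.9] len/ang [(np.float64(19.0), np.float64(7.0)), (np.float64(23.2), np.float64(-82.0))]
b [-9.   8.6] len/ang [(np.float64(22.0), np.float64(23.0)), (np.float64(19.0), np.float64(-67.0))]
c [-61.3 -46.9] len/ang [(np.float64(22.9), np.float64(26.0)), (np.float64(18.8), np.float64(-63.0))]
{'fovy': 67.8580708846358, 'cx': 276.9869756561668, 'cy': 210.2135962861602, 'T_tool_cam': array([[-7.97053135e-04, -9.64788822e-01, -2.63024512e-01,
         6.52406277e-02],
       [ 9.99999248e-01, -5.23702372e-04, -1.10936559e-03,
        -1.44350433e-04],
       [ 9.32556956e-04, -2.63025198e-01,  9.64788513e-01,
        -1.81279246e-01],
       [ 0.00000000e+00,  0.00000000e+00,  0.00000000e+00,
         1.00000000e+00]])}
```

Tray fit is good: residuals ≤2 mm, and the posts and wings land where specified. Next is a planner that turns tray-frame targets into tool rows.

```bash
cat > plan.py <<'E'
# usage: plan.py step "x,y,z,yaw" ...  (tray mm, push-direction yaw deg; tool x = -push direction); prints tool rows
import sys; from h import *
from scipy.spatial.transform import Rotation as Ro
R,t,_=fit(); yaw0=np.degrees(np.arctan2(R[1,0],R[0,0]))
def state():
    o=get_obs(); M=Ro.from_quat(o['tool_rot']); p=o['eef_pos']*1000
    return o,p,M
def target(x,y,z,yaw):
    w=R@np.array([x,y])+t*1000; a=np.radians(yaw0+yaw+180)
    X=np.array([np.cos(a),np.sin(a),0]);Z=np.array([0,0,-1.]);return np.array([*w,z]),Ro.from_matrix(np.c_[X,np.cross(Z,X),Z])
def tray(o,M):
    X=M.as_matrix()[:,0]; q=(o['eef_pos'][:2]-t)@R*1000
    return q.round(1),(o['eef_pos'][2]*1000).round(1),(np.degrees(np.arctan2(X[1],X[0]))-yaw0-180+180)%360-180
if __name__=='__main__':
    o,p,M=state(); print(o['clock'],tray(o,M),o['ft_force'].round(1),o['grip_width'])
    rows=[]
    for s in sys.argv[2:]:
        x,y,z,w=map(float,s.split(',')); P,N=target(x,y,z,w)
        n=max(1,int(np.ceil(max(np.linalg.norm(P-p)/float(sys.argv[1]),np.degrees((M.inv()*N).magnitude())/8.5)-.05)))
        rv=(M.inv()*N).as_rotvec(); M0=M; p0=p
        for i in range(n):
            d=M.inv().apply((P-p0)/n); r=np.degrees(rv/n); rows.append([*d.round(1).tolist(),*r.round(1).tolist(),0]); M=M0*Ro.from_rotvec(rv*(i+1)/n)
        p,M=P,N
    for i in range(0,len(rows),5): print(rows[i:i+5])
E
python3 plan.py 45 -- 2>/dev/null; python3 plan.py 45 "-45,8.6,180,0"
```

```text
0.4 (array([-410.9, -438.7]), np.float64(193.1), np.float64(75.9905849959203)) [ 0.1 -1.  -0.2] 0.0852586626507205
0.4 (array([-410.9, -438.7]), np.float64(193.1), np.float64(75.9905849959203)) [ 0.1 -1.  -0.2] 0.0852586626507205
[[-40.2, -19.0, 1.0, -0.0, 0.0, 5.8, 0], [-41.9, -14.8, 1.0, -0.0, 0.0, 5.8, 0], [-43.2, -10.4, 1.0, -0.0, 0.0, 5.8, 0], [-44.0, -6.0, 1.0, -0.0, 0.0, 5.8, 0], [-44.4, -1.5, 1.0, -0.0, 0.0, 5.8, 0]]
[[-44.3, 3.1, 1.0, -0.0, 0.0, 5.8, 0], [-43.8, 7.6, 1.0, -0.0, 0.0, 5.8, 0], [-42.8, 12.0, 1.0, -0.0, 0.0, 5.8, 0], [-41.4, 16.3, 1.0, -0.0, 0.0, 5.8, 0], [-39.5, 20.4, 1.0, -0.0, 0.0, 5.8, 0]]
[[-37.2, 24.3, 1.0, -0.0, 0.0, 5.8, 0], [-34.5, 28.0, 1.0, -0.0, 0.0, 5.8, 0], [-31.5, 31.4, 1.0, -0.0, 0.0, 5.8, 0]]
```

Request:
jog_arm --deltas '[[[-40,-19,1,0,0,5.8,0],[-42,-15,1,0,0,5.8,0],[-43,-10,1,0,0,5.8,0],[-44,-6,1,0,0,5.8,0],[-44,-1.5,1,0,0,5.8,0]]]'

```text
clock: 0.9
eef_pos: [0.3197, 0.3209, 0.1876]
tool_rot: [0.405, 0.914, 0.002, -0.0]
ft_force: [0.7, -0.9, -0.5]
grip_width: 0.0122
```

Request:
jog_arm --deltas '[[[-44,3,1,0,0,5.8,0],[-44,7.5,1,0,0,5.8,0],[-43,12,1,0,0,5.8,0],[-41,16,1,0,0,5.8,0],[-39.5,20,1,0,0,5.8,0]]]'

```text
clock: 1.4
eef_pos: [0.484, 0.1587, 0.1832]
tool_rot: [0.63, 0.777, 0.003, -0.0]
ft_force: [0.0, 1.0, 1.0]
grip_width: 0.0
```

```bash
python3 plan.py 35 "-45,8.6,110,0" "-45,8.6,49,0"
```

```text
1.4 (array([-121.9,  -89.6]), np.float64(183.2), np.float64(16.4427431608151)) [0. 1. 1.] 7.832265741166121e-07
[[-20.4, 14.4, 14.6, 0.0, -0.1, 3.3, 0], [-19.5, 15.6, 14.6, 0.0, -0.1, 3.3, 0], [-18.6, 16.7, 14.6, 0.0, -0.1, 3.3, 0], [-17.6, 17.7, 14.6, 0.0, -0.1, 3.3, 0], [-16.5, 18.7, 14.6, 0.0, -0.1, 3.3, 0]]
[[0.0, 0.0, 30.5, 0.0, 0.0, 0.0, 0], [0.0, 0.0, 30.5, 0.0, 0.0, 0.0, 0]]
```

Request:
jog_arm --deltas '[[[-20.5,14.5,15,0,0,3.3,0],[-20,16,15,0,0,3.3,0],[-19,17,15,0,0,3.3,0],[-18,18,15,0,0,3.3,0],[-17,19,15,0,0,3.3,0]]]'

```text
clock: 1.9
eef_pos: [0.585, 0.0649, 0.1086]
tool_rot: [0.741, 0.671, 0.007, 0.001]
ft_force: [-0.5, 0.3, -0.4]
grip_width: -0.0002
```

```bash
python3 - <<'E'
from h import *
im=camera('wrist');cv2.imwrite('pics/w1.png',im[:,:,::-1])
E
python3 plan.py 30 "-45,8.6,49,0"
```

```text
1.95 (array([-33.2,  20. ]), np.float64(105.4), np.float64(-1.4502672101479561)) [ 1.9 -1.  -1.5] 6.220368225377375e-05
[[5.6, -6.1, 28.2, 0.3, -0.1, -0.7, 0], [5.8, -5.9, 28.2, 0.3, -0.1, -0.7, 0]]
```

View pics/w1.png

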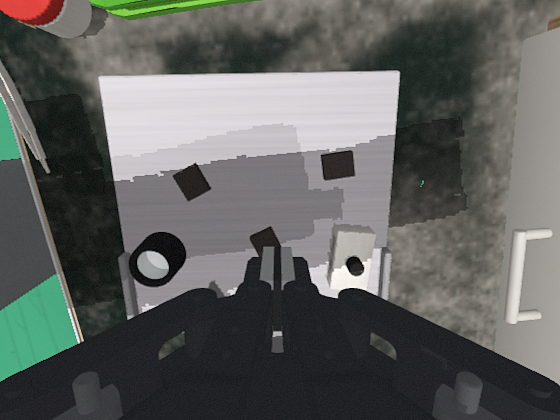

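The wrist view (image up = tray −x) shows all three relays in the expected places: B at (262,240) just by the fingertips, C at (192,182), A at (338,165). I'll back off, then descend.

Request:
jog_arm --deltas '[[[10,-10,20,0.3,0,-0.7,0],[3,-3,17,0.3,0,-0.7,0],[0,0,14,0,0,0,0],[0,0,0,0,0,0,0]]]'

```text
clock: 2.35
eef_pos: [0.5753, 0.0742, 0.0509]
tool_rot: [0.736, 0.677, 0.001, -0.003]
ft_force: [-0.5, -0.2, 0.3]
grip_width: 0.0004
```

```bash
python3 plan.py 10 "-45,8,49,0" "-10,8,49,0" "15,3,49,0" "43,0,49,0"
```

```text
2.35 (array([-44.8,   8. ]), np.float64(50.9), np.float64(-0.23270229051030356)) [-0.5 -0.2  0.3] 0.0004264351951736629
[[0.2, -0.0, 1.9, -0.2, -0.3, -0.2, 0], [-8.8, -0.0, 0.0, 0.0, 0.0, 0.0, 0], [-8.8, -0.0, 0.0, 0.0, 0.0, 0.0, 0], [-8.8, -0.0, 0.0, 0.0, 0.0, 0.0, 0], [-8.8, -0.0, 0.0, 0.0, 0.0, 0.0, 0]]
[[-8.3, -1.7, 0.0, 0.0, 0.0, 0.0, 0], [-8.3, -1.7, 0.0, 0.0, 0.0, 0.0, 0], [-8.3, -1.7, 0.0, 0.0, 0.0, 0.0, 0], [-9.3, -1.0, 0.0, 0.0, 0.0, 0.0, 0], [-9.3, -1.0, 0.0, 0.0, 0.0, 0.0, 0]]
[[-9.3, -1.0, 0.0, 0.0, 0.0, 0.0, 0]]
```

Request:
jog_arm --deltas '[[[0,0,1.5,-0.2,-0.3,-0.2,0],[-9,0,0,0,0,0,0],[-9,0,0,0,0,0,0],[-9,0,0,0,0,0,0],[-8,0,0,0,0,0,0]]]'

```text
clock: 2.85
eef_pos: [0.5744, 0.0375, 0.0526]
tool_rot: [0.734, 0.679, 0.002, 0.002]
ft_force: [-0.6, -0.5, 0.0]
grip_width: 0.0001
```

Request:
jog_arm --deltas '[[[-8,-1.5,0,0,0,0,0],[-8,-1.5,0,0,0,0,0],[-8,-1.5,0,0,0,0,0],[0,0,0,0,0,0,0]]]'

```text
clock: 3.25
eef_pos: [0.5678, 0.0095, 0.0536]
tool_rot: [0.735, 0.678, 0.002, 0.003]
ft_force: [0.5, -0.0, -0.8]
grip_width: 0.0002
```

```bash
python3 - <<'E'
from h import *
im=camera('scene');cv2.imwrite('pics/s2.png',im[:,:,::-1])
im=camera('top');cv2.imwrite('pics/t2.png',np.hstack([cv2.resize(im[140:310,130:320,::-1],None,fx=2,fy=2)]))
a=cv2.imread('pics/t2.png');b=cv2.imread('pics/s2.png')[:340,120:520]
cv2.imwrite('pics/c2.png',np.hstack([a,b]))
for r in masks_of('relay_b','top'): w=ray('top',r['at'],.054)[:2];R,t,_=fit();print(r['conf'],((w-t)@R*1000).round(1))
E
python3 plan.py 10 "43,0,49,0"
```

```text
3.4 (array([18.9,  6. ]), np.float64(53.6), np.float64(-0.01258285347353194)) [ 0.5 -0.2 -0.9] 0.0002570503185232885
[[-8.0, -2.0, 1.5, 0.1, 0.0, -0.0, 0], [-8.0, -2.0, 1.5, 0.1, 0.0, -0.0, 0], [-8.0, -2.0, 1.5, 0.1, 0.0, -0.0, 0]]
```

View pics/c2.png

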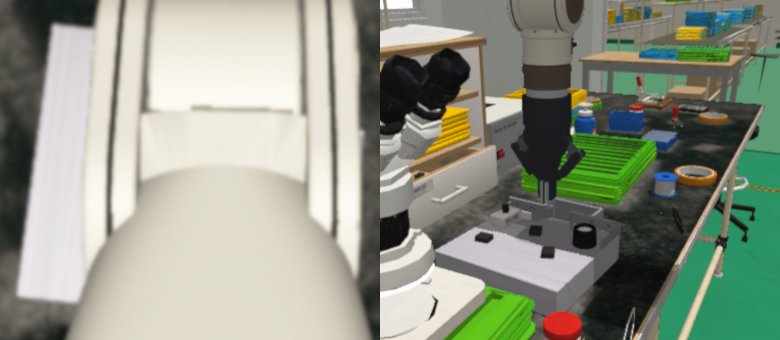

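The scene view shows relay B at about (536,230) in the composite, behind the fingers at (545,195). The tool rose to z≈53.6 and slid over it, so I need to hold the height. I'll locate B from the scene camera.

```bash
python3 - <<'E'
from h import *
R,t,_=fit()
camera('scene')
for r in masks_of('relay_b','scene'):
    p=r['pixels'].astype(np.uint8); w=ray('scene',r['at'],.051)[:2]; print(round(r['conf'],2),np.round(r['at']),p.sum(),((w-t)@R*1000).round(1))
for n,q in [('a0',(-71.5,65)),('b0',(-9,8.5)),('c0',(-61,-47))]: print(n,proj('scene',[*(R@np.array(q)/1000+t),.051]))
E
python3 plan.py 30 "19,6,90,0"
```

```text
0.67 [275. 229.] 127 [-10.  10.]
0.52 [224. 238.] 170 [-77.1  61.6]
0.52 [285. 252.] 117 [-69.2 -45.4]
a0 (np.float64(224.97238595455158), np.float64(235.73650782998902))
b0 (np.float64(276.2170328138213), np.float64(228.9697494223929))
c0 (np.float64(288.61560140928424), np.float64(250.38820927890563))
3.5 (array([18.5,  6. ]), np.float64(53.5), np.float64(0.026105010919764027)) [ 0.6  0.1 -0.1] 3.3447228538970856e-05
[[-0.2, 0.1, -18.2, 0.2, 0.0, 0.0, 0], [-0.2, 0.1, -18.2, 0.2, 0.0, 0.0, 0]]
```

Request:
jog_arm --deltas '[[[0,0,-15,0,0,0,0],[10,0,-10,0,0,0,0],[28,1,0,0,0,0,0],[25,1,10,0,0,0,0],[0,0,14,0,0,0,0]]]'

```text
clock: 4.0
eef_pos: [0.5782, 0.0796, 0.0578]
tool_rot: [0.734, 0.679, 0.005, 0.004]
ft_force: [-0.9, 0.1, 0.0]
grip_width: 0.0001
```

Request:
jog_arm --deltas '[[[0,0,0,0,0,0,0]]]'

```text
clock: 4.1
eef_pos: [0.5768, 0.0812, 0.0562]
tool_rot: [0.733, 0.68, 0.004, 0.003]
ft_force: [-0.3, 0.2, 0.2]
grip_width: 0.0001
```

```bash
python3 plan.py 30 "-45,8,47,0"
```

```text
4.1 (array([-51.9,   9. ]), np.float64(56.2), np.float64(0.20813380119244584)) [-0.3  0.2  0.2] 5.882666961612184e-05
[[-6.9, -1.1, 9.2, 0.6, -0.1, 0.2, 0]]
```

Descend slowly to feel the plate.

Request:
jog_arm --deltas '[[[-3,-1,4,0.6,0,0,0],[-2,0,2.5,0,0,0,0],[0,0,1,0,0,0,0]]]'

```text
clock: 4.4
eef_pos: [0.576, 0.0771, 0.0495]
tool_rot: [0.733, 0.681, 0.001, -0.001]
ft_force: [-1.1, 0.7, -0.1]
grip_width: -0.0002
```

Request:
jog_arm --deltas '[[[0,0,1,0,0,0,0],[0,0,0,0,0,0,0]]]'

```text
clock: 4.6
eef_pos: [0.5763, 0.0762, 0.0488]
tool_rot: [0.733, 0.68, 0.001, -0.001]
ft_force: [0.2, -0.4, -0.1]
grip_width: 0.0
```

Request:
jog_arm --deltas '[[[0,0,1.5,0,0,0,0]]]'

```text
clock: 4.7
eef_pos: [0.5767, 0.076, 0.0476]
tool_rot: [0.733, 0.68, 0.001, -0.001]
ft_force: [-0.4, 0.2, 0.9]
grip_width: 0.0001
```

```bash
python3 plan.py 30 "-45,8,47,0"
```

```text
4.7 (array([-46.7,   9.3]), np.float64(47.6), np.float64(0.15681741047990272)) [-0.4  0.2  0.9] 5.09243685340075e-05
[[-1.7, -1.3, 0.6, 0.1, -0.2, 0.2, 0]]
```

Request:
jog_arm --deltas '[[[-7,0,0.5,0,0,0,0],[-7,0,0.5,0,0,0,0],[-7,0,0.5,0,0,0,0]]]'

```text
clock: 5.0
eef_pos: [0.5751, 0.0539, 0.0461]
tool_rot: [0.733, 0.68, 0.002, -0.0]
ft_force: [-0.3, -0.5, 0.7]
grip_width: -0.0003
```

```bash
python3 plan.py 8 "-10,8,48,0"
```

```text
5.0 (array([-24.6,   9.4]), np.float64(46.1), np.float64(0.20862067677308005)) [-0.3 -0.5  0.7] -0.0003160255646153891
[[-7.3, -0.7, -1.0, 0.0, -0.1, 0.1, 0], [-7.3, -0.7, -1.0, 0.0, -0.1, 0.1, 0]]
```

Request:
jog_arm --deltas '[[[-7,0,-1,0,0,0,0],[-7,-0.7,0,0,0,0,0],[-7,-1,0,0,0,0,0]]]'

```text
clock: 5.3
eef_pos: [0.5715, 0.0304, 0.0471]
tool_rot: [0.733, 0.68, 0.001, -0.0]
ft_force: [0.0, -0.5, 0.4]
grip_width: 0.0001
```

```bash
cat > see.py <<'E'
import sys; from h import *
R,t,_=fit(); camera('scene')
for r in masks_of('relay_b','scene'):
    p=r['pixels'].astype(np.uint8); w=ray('scene',r['at'],.051)[:2]; print(round(r['conf'],2),np.round(r['at']),p.sum(),((w-t)@R*1000).round(1)+[4,1])
E
python3 see.py; python3 plan.py 8 "43,0,47.5,0"
```

```text
0.71 [224. 240.] 164 [-80.6  57. ]
0.51 [287. 252.] 153 [-62.4 -46.2]
5.4 (array([-0.5,  7.5]), np.float64(47.1), np.float64(0.07184150330783723)) [0.2 0.9 0.9] -0.00029755670158089075
[[-7.3, -1.3, -0.1, 0.0, -0.0, 0.0, 0], [-7.3, -1.3, -0.1, 0.0, -0.0, 0.0, 0], [-7.3, -1.3, -0.1, 0.0, -0.0, 0.0, 0], [-7.3, -1.3, -0.1, 0.0, -0.0, 0.0, 0], [-7.3, -1.3, -0.1, 0.0, -0.0, 0.0, 0]]
[[-7.3, -1.3, -0.1, 0.0, -0.0, 0.0, 0]]
```

Request:
jog_arm --deltas '[[[-7,-1.5,0,0,0,0,0],[-7,-1.5,0,0,0,0,0],[-7,-1.5,0,0,0,0,0]]]'

```text
clock: 5.7
eef_pos: [0.5651, 0.0089, 0.0471]
tool_rot: [0.733, 0.68, 0.002, -0.0]
ft_force: [-0.3, -0.1, 0.6]
grip_width: -0.0001
```

```bash
python3 see.py; python3 plan.py 8 "45,0,47.5,0"
python3 - <<'E'
from h import *
im=camera('scene');cv2.imwrite('pics/s3.png',cv2.resize(im[150:300,180:400,::-1],None,fx=3,fy=3,interpolation=cv2.INTER_CUBIC))
E
```

```text
0.44 [285. 253.] 154 [-66.7 -46.2]
5.8 (array([21.6,  2.7]), np.float64(47.1), np.float64(0.07029947237867873)) [-0.3  0.2  1.1] -6.532586701350002e-05
[[-7.8, -0.9, -0.1, 0.0, -0.0, 0.0, 0], [-7.8, -0.9, -0.1, 0.0, -0.0, 0.0, 0], [-7.8, -0.9, -0.1, 0.0, -0.0, 0.0, 0]]
```

View pics/s3.png

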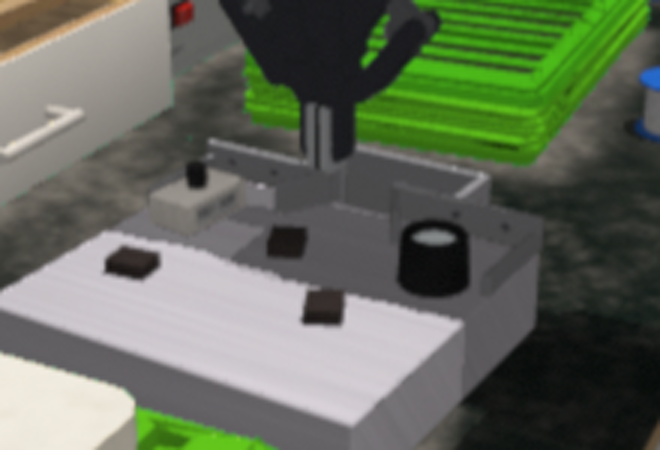

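Relay B is unmoved at (287,242) in the crop, and the fingertips end at (318,168), apparently high above the plate. I'll check the real tip position against the reported one.

Run:
```python
from h import *
R,t,_=fit(); o=get_obs(); p=o['eef_pos']; print('tcp px',proj('scene',p),'tip seen ~',(180+318/3,150+168/3))
for dz in (.01,.02,.03): print(dz,proj('scene',p+[0,0,dz]))
print('fence base/top at gate post', [proj('scene',[*(R@np.array([59,s])/1000+t),z]) for s in (18,-18) for z in (.046,.066)])
print('corner', proj('scene',[*(R@np.array([-140,-110])/1000+t),.046]),'seen',(180+352/3,150+427/3))
print(o['joint_pos'].round(3))
m=camera_model('wrist');f=210/np.tan(np.radians(m['fovy'])/2);T=np.array(m['T_tool_cam'])
for q in [(0,0,0),(0,0,-.02),(.011,0,0),(0,.015,0)]:
    c=T[:3,:3].T@(np.array(q)-T[:3,3]);print('wrist px of tool pt',q,(f*c[:2]/c[2]+[m['cx'],m['cy']]).round())
```

```text
tcp px (np.float64(288.8210903027198), np.float64(225.03321016146552)) tip seen ~ (286.0, 206.0)
0.01 (np.float64(288.78510425011876), np.float64(219.5997422696594))
0.02 (np.float64(288.74876494179466), np.float64(214.11293694598285))
0.03 (np.float64(288.7120671505088), np.float64(208.57200493928764))
fence base/top at gate post [(np.float64(292.780528366601), np.float64(215.76309998781295)), (np.float64(292.7485312174415), np.float64(205.23250530492658)), (np.float64(310.82305421210634), np.float64(220.19188983689153)), (np.float64(310.9634283556593), np.float64(209.47466034021375))]
corner (np.float64(298.19198810639625), np.float64(290.328327191362)) seen (297.3333333333333, 292.33333333333337)
[ 0.014  0.468 -0.062  1.039  0.003  1.661]
wrist px of tool pt (0, 0, 0) [275. 236.]
wrist px of tool pt (0, 0, -0.02) [275. 248.]
wrist px of tool pt (0.011, 0, 0) [275. 219.]
wrist px of tool pt (0, 0.015, 0) [300. 236.]
```

The seen tip is about 30 mm above the reported TCP in both cameras. I'll check the wrist pose against the known relay positions, then feel downward for the plate.

Run:
```python
from h import *
from scipy.spatial.transform import Rotation as Ro
R,t,_=fit(); o=get_obs(); im=camera('wrist'); cv2.imwrite('pics/w4.png',im[:,:,::-1])
m=camera_model('wrist');f=210/np.tan(np.radians(m['fovy'])/2);T=np.array(m['T_tool_cam']);M=Ro.from_quat(o['tool_rot']).as_matrix()
def wp(p,off=0):
    q=M.T@(np.array(p)-o['eef_pos']-[0,0,off]); c=T[:3,:3].T@(q-T[:3,3]); return (f*c[:2]/c[2]+[m['cx'],m['cy']]).round(1)
for n,q,z in [('a0',(-71.5,65),54),('b0',(-9,8.5),54),('c0',(-61,-47),54),('corner+',(-140,110),46),('corner-',(-140,-110),46)]:
    w=[*(R@np.array(q)/1000+t),z/1000]; print(n,wp(w),'if 30 higher',wp(w,.03))
for r in masks_of('relay_b','wrist'): print(round(r['conf'],2),r['at'],r['pixels'].sum())
```

```text
a0 [394.9  71.6] if 30 higher [376.9  79.8]
b0 [284.9 190.1] if 30 higher [283.7 181.1]
c0 [180.1  93. ] if 30 higher [194.6  97.9]
corner+ [495.6 -78.2] if 30 higher [460.4 -45.4]
corner- [ 41.7 -79. ] if 30 higher [ 79.5 -46.1]
0.93 [394.7, 71.4] 2003
0.77 [186.3, 92.1] 1973
0.59 [286.9, 186.1] 1448
0.53 [405.2, 210.6] 5663
```

View pics/w4.png

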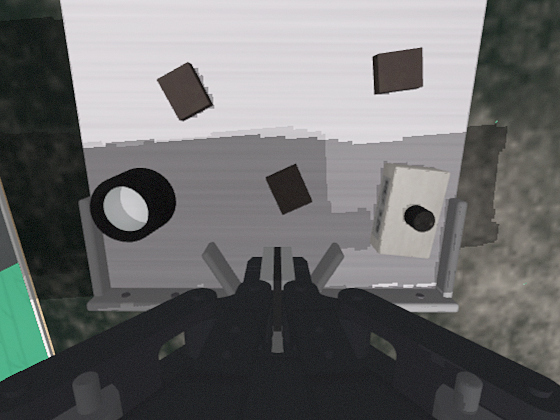

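The wrist view confirms the camera and flange pose: predicted A (395,72) vs seen (394.7,71.4). The finger tips end around row 247 where the TCP should be row 236 or less, so the real tips are ~30 mm behind the reported TCP. B is intact at (287,188). I'll go back behind B and lower until contact.

Request:
jog_arm --deltas '[[[15,0,-3,0,0,0,0],[25,3,0,0,0,0,0],[25,3,0,0,0,0,0],[2,0,0,0,0,0,0],[0,0,0,0,0,0,0]]]'

```text
clock: 6.45
eef_pos: [0.5774, 0.0825, 0.0515]
tool_rot: [0.733, 0.68, 0.003, -0.001]
ft_force: [0.2, -0.3, -0.1]
grip_width: -0.0001
```

Request:
jog_arm --deltas '[[[0,0,8,0,0,0,0],[0,0,6,0,0,0,0],[0,0,3,0,0,0,0]]]'

```text
clock: 6.75
eef_pos: [0.5774, 0.0825, 0.0336]
tool_rot: [0.733, 0.68, 0.003, -0.0]
ft_force: [-0.5, -0.4, -0.0]
grip_width: -0.0
```

```bash
python3 plan.py 30 "-45,8.5,20,0"
python3 - <<'E'
from h import *
im=camera('scene');cv2.imwrite('pics/s5.png',cv2.resize(im[150:270,210:350,::-1],None,fx=5,fy=5,interpolation=cv2.INTER_CUBIC))
p=get_obs()['eef_pos']
for dz in (0,.01,.02,.03,.04): print(dz,(np.array(proj('scene',p+[0,0,dz]))-[210,150])*5)
R,t,_=fit();print([(np.array(proj('scene',[p[0],p[1],.046]))-[210,150])*5])
E
```

```text
6.75 (array([-53.3,   9.4]), np.float64(33.6), np.float64(0.23422402478763615)) [-0.5 -0.4 -0. ] -1.52918313423055e-05
[[-8.3, -1.0, 13.5, 0.2, -0.3, 0.2, 0]]
0 [254.96220581 498.43349442]
0.01 [254.04865051 470.1988659 ]
0.02 [253.12556085 441.66956536]
0.03 [252.19278678 412.84095557]
0.04 [251.2501751  383.70830147]
[array([253.77273625, 461.6713727 ])]
```

View pics/s5.png

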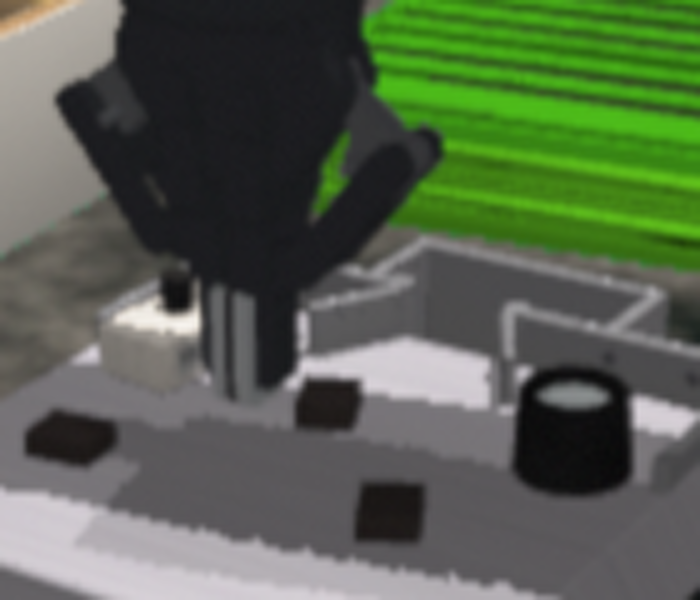

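The tip is seen at (245,400), about 33 mm above the reported TCP, so the plate should be met at reported z≈14. Descending carefully.

Request:
jog_arm --deltas '[[[3,-0.5,6,0,0,0,0],[0,0,5,0,0,0,0],[0,0,2,0,0,0,0]]]'

```text
clock: 7.1
eef_pos: [0.5763, 0.0843, 0.0186]
tool_rot: [0.734, 0.679, 0.002, -0.001]
ft_force: [-0.1, 0.3, 1.4]
grip_width: -0.0
```

Request:
jog_arm --deltas '[[[0,0,1.5,0,0,0,0],[0,0,1,0,0,0,0]]]'

```text
clock: 7.3
eef_pos: [0.5761, 0.0841, 0.0155]
tool_rot: [0.734, 0.679, 0.002, -0.001]
ft_force: [-0.0, 0.3, 0.5]
grip_width: 0.0
```

Request:
jog_arm --deltas '[[[0,0,1,0,0,0,0],[0,0,0,0,0,0,0]]]'

```text
clock: 7.5
eef_pos: [0.5762, 0.084, 0.0145]
tool_rot: [0.734, 0.679, 0.002, -0.001]
ft_force: [-1.3, 0.4, -1.3]
grip_width: 0.0
```

Request:
jog_arm --deltas '[[[0,0,1,0,0,0,0],[0,0,0,0,0,0,0]]]'

```text
clock: 7.7
eef_pos: [0.5765, 0.0841, 0.0138]
tool_rot: [0.734, 0.679, 0.002, -0.001]
ft_force: [0.4, -0.3, -0.3]
grip_width: 0.0003
```

Request:
jog_arm --deltas '[[[0,0,1,0,0,0,0],[0,0,0,0,0,0,0]]]'

```text
clock: 7.9
eef_pos: [0.5767, 0.0842, 0.0129]
tool_rot: [0.734, 0.679, 0.002, -0.001]
ft_force: [-0.1, -0.1, -0.4]
grip_width: 0.0002
```

Run:
```python
from h import *
im=camera('scene');cv2.imwrite('pics/s6.png',cv2.resize(im[150:270,210:350,::-1],None,fx=5,fy=5,interpolation=cv2.INTER_CUBIC))
```

```text
(no output)
```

View pics/s6.png

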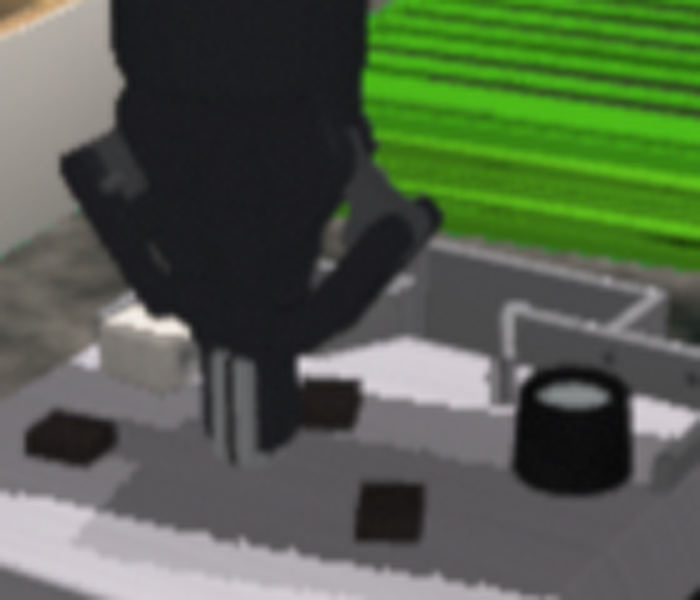

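Tips are now at (235,462), a few mm above the plate. A couple more 1 mm steps to feel it.

Request:
jog_arm --deltas '[[[0,0,1,0,0,0,0],[0,0,0,0,0,0,0]]]'

```text
clock: 8.15
eef_pos: [0.5769, 0.0842, 0.012]
tool_rot: [0.734, 0.679, 0.003, -0.001]
ft_force: [-0.6, 0.3, -0.0]
grip_width: -0.0
```

Request:
jog_arm --deltas '[[[0,0,1,0,0,0,0],[0,0,0,0,0,0,0]]]'

```text
clock: 8.35
eef_pos: [0.5769, 0.0842, 0.0109]
tool_rot: [0.734, 0.679, 0.003, -0.001]
ft_force: [-0.1, 0.0, 0.1]
grip_width: 0.0001
```

Request:
jog_arm --deltas '[[[0,0,1,0,0,0,0],[0,0,0,0,0,0,0]]]'

```text
clock: 8.55
eef_pos: [0.5769, 0.0842, 0.0098]
tool_rot: [0.734, 0.679, 0.003, -0.001]
ft_force: [0.1, -0.3, -0.9]
grip_width: -0.0005
```

Request:
jog_arm --deltas '[[[0,0,1,0,0,0,0],[0,0,0,0,0,0,0]]]'

```text
clock: 8.75
eef_pos: [0.5768, 0.0842, 0.0087]
tool_rot: [0.734, 0.679, 0.003, -0.001]
ft_force: [-0.2, -0.0, -0.4]
grip_width: 0.0001
```

Request:
jog_arm --deltas '[[[0,0,1,0,0,0,0],[0,0,0,0,0,0,0]]]'

```text
clock: 8.95
eef_pos: [0.5772, 0.0843, 0.0081]
tool_rot: [0.734, 0.679, 0.003, -0.0]
ft_force: [0.1, -0.1, 0.1]
grip_width: 0.0001
```

```bash
python3 plan.py 30 "-45,8.5,10,0"
python3 - <<'E'
from h import *
im=camera('scene');cv2.imwrite('pics/s7.png',cv2.resize(im[200:270,210:330,::-1],None,fx=6.5,fy=6.5,interpolation=cv2.INTER_CUBIC))
R,t,_=fit();o=get_obs();q=(o['eef_pos'][:2]-t)@R
for d in [(-11,-14),(-11,14),(11,-14),(-11,0)]: print(d,(np.array(proj('scene',[*(R@(q+np.array(d)/1000)+t),.046]))-[210,200])*6.5)
E
```

```text
8.95 (array([-55. ,   9.1]), np.float64(8.1), np.float64(0.07732156773380439)) [ 0.1 -0.1  0.1] 0.00012461377624648986
[[-10.0, -0.6, -1.9, 0.2, -0.3, 0.1, 0]]
(-11, -14) [347.00105071 311.00861731]
(-11, 14) [250.31417834 282.57173881]
(11, -14) [398.41678261 274.05624864]
(-11, 0) [298.20839175 296.65805574]
```

View pics/s7.png

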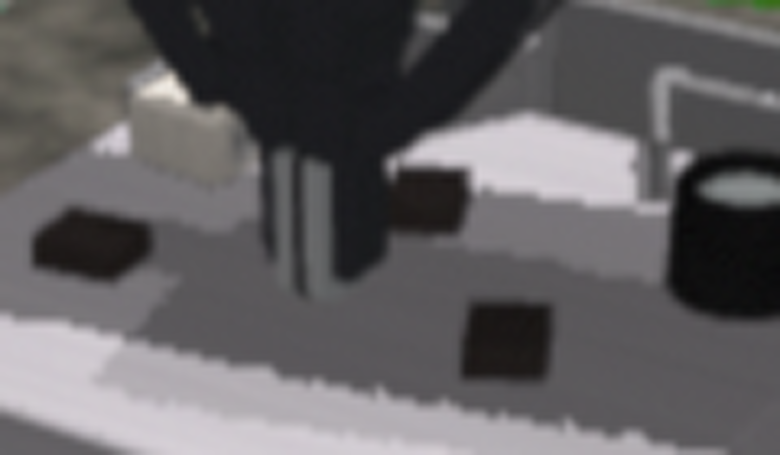

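Tip at (305,300) matches the predicted plate-level point (298,297), so the plate is at reported z≈8. I'll push at z≈9.5.

Request:
jog_arm --deltas '[[[-8,0,-1.5,0,0,0,0],[-8,0,0,0,0,0,0],[-7,0,0,0,0,0,0],[-7,0,0,0,0,0,0],[-7,0,0,0,0,0,0]]]'

```text
clock: 9.5
eef_pos: [0.5739, 0.0446, 0.0092]
tool_rot: [0.734, 0.68, 0.003, -0.0]
ft_force: [0.4, 0.7, 0.2]
grip_width: 0.0002
```

```bash
python3 see.py; python3 plan.py 8 "15,3,9.5,0" "43,0,9.5,0"
```

```text
0.74 [224. 240.] 155 [-80.4  56.7]
0.5 [286. 250.] 124 [-59.7 -42.2]
9.6 (array([-14.7,   8.9]), np.float64(9.2), np.float64(0.039391233486270494)) [ 0.1 -0.2 -0.2] 0.00030031798592038817
[[-7.4, -1.5, -0.1, 0.0, -0.1, 0.0, 0], [-7.4, -1.5, -0.1, 0.0, -0.1, 0.0, 0], [-7.4, -1.5, -0.1, 0.0, -0.1, 0.0, 0], [-7.4, -1.5, -0.1, 0.0, -0.1, 0.0, 0], [-7.0, -0.8, 0.0, 0.0, 0.0, 0.0, 0]]
[[-7.0, -0.8, 0.0, 0.0, 0.0, 0.0, 0], [-7.0, -0.8, 0.0, 0.0, 0.0, 0.0, 0], [-7.0, -0.8, 0.0, 0.0, 0.0, 0.0, 0]]
```

Request:
jog_arm --deltas '[[[-7.5,-1.5,0,0,0,0,0],[-7.5,-1.5,0,0,0,0,0],[-7.5,-1.5,0,0,0,0,0],[-7.5,-1.5,0,0,0,0,0],[-7,-1,0,0,0,0,0]]]'

```text
clock: 10.1
eef_pos: [0.5633, 0.0056, 0.009]
tool_rot: [0.734, 0.68, 0.003, -0.0]
ft_force: [0.3, 0.8, -0.2]
grip_width: 0.0004
```

```bash
python3 plan.py 8 "44,0,9.5,0"; python3 see.py
python3 - <<'E'
from h import *
im=camera('wrist')
for r in masks_of('relay_b','wrist'): print(round(r['conf'],2),r['at'],r['pixels'].sum())
E
```

```text
10.1 (array([24.4,  1.4]), np.float64(9.0), np.float64(0.11046579135665979)) [ 0.3  0.8 -0.2] 0.00041106783030045246
[[-6.5, -0.5, -0.2, 0.1, -0.1, 0.0, 0], [-6.5, -0.5, -0.2, 0.1, -0.1, 0.0, 0], [-6.5, -0.5, -0.2, 0.1, -0.1, 0.0, 0]]
0.71 [284. 254.] 159 [-69.1 -45.7]
0.62 [227. 240.] 154 [-78.6  53. ]
0.79 [434.5, 45.5] 3639
0.55 [163.8, 72.3] 3332
```

Request:
jog_arm --deltas '[[[-7,-0.5,0,0,0,0,0],[-7,-0.5,0,0,0,0,0],[-6,0,0,0,0,0,0],[-2,0,0,0,0,0,0],[0,0,0,0,0,0,0]]]'

```text
clock: 10.8
eef_pos: [0.5611, -0.0171, 0.0089]
tool_rot: [0.733, 0.68, 0.003, -0.0]
ft_force: [-0.1, 0.5, -0.3]
grip_width: 0.0001
```

```bash
python3 plan.py 30 "44,0,9.5,0" "20,0,9.5,0" "20,0,60,0" "-82,-56,60,24" "-94,-62,16,24"
```

```text
10.8 (array([47.2,  1. ]), np.float64(8.9), np.float64(0.15374257448002027)) [-0.1  0.5 -0.3] 7.520785335250282e-05
[[3.3, -1.0, -0.6, 0.2, -0.3, 0.2, 0], [24.0, 0.0, 0.0, 0.0, 0.0, 0.0, 0], [0.0, 0.0, -25.2, 0.0, 0.0, 0.0, 0], [0.0, 0.0, -25.2, 0.0, 0.0, 0.0, 0], [25.5, -14.0, 0.0, 0.0, 0.0, -6.0, 0]]
[[26.8, -11.3, 0.0, 0.0, 0.0, -6.0, 0], [27.9, -8.4, 0.0, 0.0, 0.0, -6.0, 0], [28.6, -5.4, 0.0, 0.0, 0.0, -6.0, 0], [6.7, -0.3, 22.0, 0.0, 0.0, 0.0, 0], [6.7, -0.3, 22.0, 0.0, 0.0, 0.0, 0]]
```

Request:
jog_arm --deltas '[[[3,-1,-1,0,0,0,0],[20,0,-15,0,0,0,0],[5,0,-30,0,0,0,0],[25,-14,-8,0,0,-6,0],[27,-11,0,0,0,-6,0]]]'

```text
clock: 11.3
eef_pos: [0.5384, 0.0639, 0.0644]
tool_rot: [0.658, 0.753, 0.003, -0.001]
ft_force: [0.7, -0.2, -1.0]
grip_width: -0.0004
```

Request:
jog_arm --deltas '[[[28,-9,0,0,0,-6,0],[28,-6,0,0,0,-6,0],[0,0,0,0,0,0,0]]]'

```text
clock: 11.6
eef_pos: [0.5115, 0.1219, 0.0661]
tool_rot: [0.57, 0.822, 0.004, 0.0]
ft_force: [0.3, 0.0, -0.1]
grip_width: 0.0003
```

```bash
python3 plan.py 30 "-92,-60.5,60,24" "-92,-60.5,18,24" "-92,-60.5,9.5,24";  python3 - <<'E'
from h import *
im=camera('scene');cv2.imwrite('pics/s8.png',cv2.resize(im[170:300,190:360,::-1],None,fx=4,fy=4,interpolation=cv2.INTER_CUBIC))
E
```

```text
11.6 (array([-87.4, -59.3]), np.float64(66.1), np.float64(25.054763540501682)) [ 0.3  0.  -0.1] 0.0002547076058120189
[[4.6, 0.8, 6.2, 0.4, -0.3, 1.1, 0], [0.0, 0.0, 21.0, 0.0, 0.0, 0.0, 0], [0.0, 0.0, 21.0, 0.0, 0.0, 0.0, 0], [0.0, 0.0, 8.5, 0.0, 0.0, 0.0, 0]]
```

View pics/s8.png

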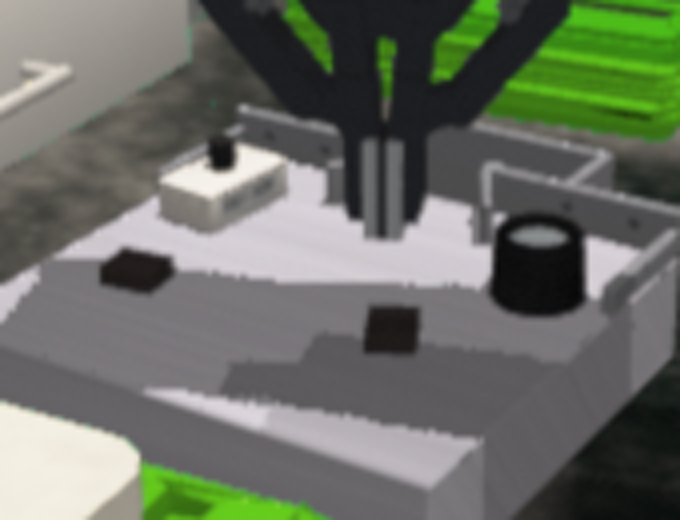

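Relay B is gone from the plate (into the slot). A at (137,270), C at (392,330), and the gauge block and loupe are all undisturbed. Now for C.

Request:
jog_arm --deltas '[[[5,1,12,0.4,0,1,0],[0,0,20,0,0,0,0],[0,0,17,0,0,0,0],[0,0,7,0,0,0,0],[0,0,0,0,0,0,0]]]'

```text
clock: 12.15
eef_pos: [0.5149, 0.1256, 0.0079]
tool_rot: [0.582, 0.813, 0.003, -0.0]
ft_force: [-2.7, 1.3, 15.2]
grip_width: -0.0001
```

```bash
python3 plan.py 8 "-92,-60.5,9.5,24" "-26,-31,9.5,24" "10,-14,9.5,20" "30,-4,9.5,8" "45,0,9.5,0"
```

```text
12.15 (array([-91.4, -56.2]), np.float64(7.9), np.float64(23.28466651529814)) [-2.7  1.3 15.2] -0.00014913359879177785
[[2.3, -3.7, -1.6, 0.2, -0.2, -0.7, 0], [-8.0, 0.0, 0.0, 0.0, 0.0, 0.0, 0], [-8.0, 0.0, 0.0, 0.0, 0.0, 0.0, 0], [-8.0, 0.0, 0.0, 0.0, 0.0, 0.0, 0], [-8.0, 0.0, 0.0, 0.0, 0.0, 0.0, 0]]
[[-8.0, 0.0, 0.0, 0.0, 0.0, 0.0, 0], [-8.0, 0.0, 0.0, 0.0, 0.0, 0.0, 0], [-8.0, 0.0, 0.0, 0.0, 0.0, 0.0, 0], [-8.0, 0.0, 0.0, 0.0, 0.0, 0.0, 0], [-8.0, 0.0, 0.0, 0.0, 0.0, 0.0, 0]]
[[-8.0, 0.2, 0.0, 0.0, 0.0, 0.8, 0], [-8.0, 0.3, 0.0, 0.0, 0.0, 0.8, 0], [-8.0, 0.4, 0.0, 0.0, 0.0, 0.8, 0], [-7.9, 0.5, 0.0, 0.0, 0.0, 0.8, 0], [-7.9, 0.6, 0.0, 0.0, 0.0, 0.8, 0]]
[[-7.4, 0.9, 0.0, 0.0, 0.0, 4.0, 0], [-7.3, 1.4, 0.0, 0.0, 0.0, 4.0, 0], [-7.2, 1.9, 0.0, 0.0, 0.0, 4.0, 0], [-7.7, 0.9, 0.0, 0.0, 0.0, 4.0, 0], [-7.6, 1.5, 0.0, 0.0, 0.0, 4.0, 0]]
```

Plate contact is confirmed at z≈8 (15 N). Raising 1.5 mm and pushing.

Request:
jog_arm --deltas '[[[2,-3.5,-2,0,0,-0.7,0],[-8,0,0,0,0,0,0],[-8,0,0,0,0,0,0],[-8,0,0,0,0,0,0],[-8,0,0,0,0,0,0]]]'

```text
clock: 12.65
eef_pos: [0.5229, 0.0929, 0.0091]
tool_rot: [0.579, 0.816, 0.003, -0.0]
ft_force: [-0.0, 0.2, 0.7]
grip_width: -0.0003
```

```bash
python3 plan.py 8 "-26,-31,9.5,24" "10,-14,9.5,20"; python3 see.py
```

```text
12.65 (array([-59.4, -45.7]), np.float64(9.1), np.float64(23.78148681199076)) [-0.   0.2  0.7] -0.00031709689117053656
[[-7.3, -0.0, -0.1, 0.0, -0.0, -0.0, 0], [-7.3, -0.0, -0.1, 0.0, -0.0, -0.0, 0], [-7.3, -0.0, -0.1, 0.0, -0.0, -0.0, 0], [-7.3, -0.0, -0.1, 0.0, -0.0, -0.0, 0], [-7.3, -0.0, -0.1, 0.0, -0.0, -0.0, 0]]
[[-8.0, 0.2, 0.0, 0.0, 0.0, 0.8, 0], [-8.0, 0.3, 0.0, 0.0, 0.0, 0.8, 0], [-8.0, 0.4, 0.0, 0.0, 0.0, 0.8, 0], [-7.9, 0.5, 0.0, 0.0, 0.0, 0.8, 0], [-7.9, 0.6, 0.0, 0.0, 0.0, 0.8, 0]]
0.51 [225. 239.] 134 [-77.1  58.6]
```

Request:
jog_arm --deltas '[[[-7.5,0,0,0,0,0,0],[-7.5,0,0,0,0,0,0],[-7.5,0,0,0,0,0,0],[-7.5,0,0,0,0,0,0],[-7.5,0,0,0,0,0,0]]]'

```text
clock: 13.25
eef_pos: [0.5362, 0.0547, 0.0089]
tool_rot: [0.579, 0.815, 0.003, -0.0]
ft_force: [0.6, 0.5, 0.5]
grip_width: -0.0001
```

```bash
python3 plan.py 8 "10,-14,9.5,16" "30,-4,9.5,6" "45,0,9.5,0"; python3 see.py
python3 - <<'E'
from h import *
camera('wrist')
for r in masks_of('relay_b','wrist'): print(round(r['conf'],2),r['at'],r['pixels'].sum())
E
```

```text
13.25 (array([-22.3, -29.4]), np.float64(8.9), np.float64(23.739006961783616)) [0.6 0.5 0.5] -7.894033382875469e-05
[[-7.2, 0.2, -0.1, 0.0, -0.0, 1.5, 0], [-7.1, 0.4, -0.1, 0.0, -0.0, 1.5, 0], [-7.1, 0.6, -0.1, 0.0, -0.0, 1.5, 0], [-7.1, 0.8, -0.1, 0.0, -0.0, 1.5, 0], [-7.1, 1.0, -0.1, 0.0, -0.0, 1.5, 0]]
[[-7.3, 1.4, 0.0, 0.0, 0.0, 3.3, 0], [-7.2, 1.8, 0.0, 0.0, 0.0, 3.3, 0], [-7.1, 2.2, 0.0, 0.0, 0.0, 3.3, 0], [-7.7, 1.2, 0.0, 0.0, 0.0, 3.0, 0], [-7.6, 1.6, 0.0, 0.0, 0.0, 3.0, 0]]
0.6 [225. 241.] 173 [-82.5  54.3]
0.61 [500.4, 250.7] 2439
```

Request:
jog_arm --deltas '[[[-7,0.2,-0.1,0,0,1.5,0],[-7,0.4,-0.1,0,0,1.5,0],[-7,0.6,-0.1,0,0,1.5,0],[-7,0.8,0,0,0,1.5,0],[-7,1,0,0,0,1.5,0]]]'

```text
clock: 13.95
eef_pos: [0.549, 0.0211, 0.009]
tool_rot: [0.634, 0.773, 0.002, -0.001]
ft_force: [0.1, -0.3, 0.3]
grip_width: 0.0002
```

```bash
python3 plan.py 8 "30,-3,9.5,6" "47,0,9.5,0"; python3 see.py
```

```text
13.95 (array([ 10.2, -14.1]), np.float64(9.0), np.float64(15.747557644842459)) [ 0.1 -0.3  0.3] 0.00022539492116341152
[[-7.4, 1.8, -0.2, 0.0, -0.1, 3.2, 0], [-7.3, 2.2, -0.2, 0.0, -0.1, 3.2, 0], [-7.1, 2.6, -0.2, 0.0, -0.1, 3.2, 0], [-5.7, 0.4, 0.0, 0.0, 0.0, 2.0, 0], [-5.7, 0.6, 0.0, 0.0, 0.0, 2.0, 0]]
[[-5.7, 0.8, 0.0, 0.0, 0.0, 2.0, 0]]
0.52 [224. 238.] 154 [-73.8  63.2]
```

Request:
jog_arm --deltas '[[[-7.5,1.8,-0.2,0,0,3.2,0],[-7.5,2.2,-0.1,0,0,3.2,0],[-7,2.5,-0.1,0,0,3,0],[-6,0.5,0,0,0,2,0],[-6,0.6,0,0,0,2,0]]]'

```text
clock: 14.55
eef_pos: [0.5598, -0.0129, 0.009]
tool_rot: [0.723, 0.69, 0.002, -0.002]
ft_force: [-0.5, -0.8, -0.4]
grip_width: -0.0002
```

```bash
python3 plan.py 8 "49,0,9.5,0"
```

```text
14.55 (array([43.2, -0.6]), np.float64(9.0), np.float64(1.8268558798674235)) [-0.5 -0.8 -0.4] -0.0001523908645938818
[[-5.8, 0.4, -0.5, 0.0, -0.3, 1.8, 0]]
```

Request:
jog_arm --deltas '[[[-5,0.3,0,0,0,1.5,0],[0,0,0,0,0,0,0]]]'

```text
clock: 14.75
eef_pos: [0.5596, -0.0189, 0.0088]
tool_rot: [0.733, 0.68, 0.002, -0.002]
ft_force: [-0.7, 0.0, -0.0]
grip_width: -0.0
```

Request:
jog_arm --deltas '[[[5,0,-1,0,0,0,0],[22,0,-15,0,0,0,0],[3,0,-35,0,0,0,0],[0,0,-10,0,0,0,0]]]'

```text
clock: 15.15
eef_pos: [0.5593, 0.0127, 0.0694]
tool_rot: [0.733, 0.68, 0.0, -0.004]
ft_force: [0.4, -0.0, 1.2]
grip_width: -0.0005
```

```bash
python3 plan.py 40 "-103,80,60,-26"
python3 - <<'E'
from h import *
im=camera('wrist');cv2.imwrite('pics/w9.png',im[:,:,::-1])
for r in masks_of('relay_b','wrist'): print(round(r['conf'],2),r['at'],r['pixels'].sum())
E
python3 see.py
```

```text
15.15 (array([17.7, -3.1]), np.float64(69.4), np.float64(0.15138747518759033)) [ 0.4 -0.   1.2] -0.00047500739040589723
[[30.1, 20.9, 2.4, -0.1, -0.1, 6.5, 0], [32.3, 17.3, 2.4, -0.1, -0.1, 6.5, 0], [34.0, 13.5, 2.4, -0.1, -0.1, 6.5, 0], [35.4, 9.5, 2.4, -0.1, -0.1, 6.5, 0]]
0.65 [390.5, 84.8] 1506
0.57 [226. 240.] 130 [-78.6  55.6]
```

Only A remains on the plate.

Request:
jog_arm --deltas '[[[30,21,2,0,0,6.5,0],[32,17.5,2,0,0,6.5,0],[34,13.5,2,0,0,6.5,0],[35,9.5,2,0,0,6.5,0],[0,0,0,0,0,0,0]]]'

```text
clock: 15.85
eef_pos: [0.646, 0.1243, 0.0465]
tool_rot: [0.874, 0.486, -0.011, -0.008]
ft_force: [-0.4, 0.0, -0.8]
grip_width: 0.0001
```

```bash
python3 plan.py 25 "-103,80,40,-26" "-103,80,10,-26"
python3 - <<'E'
from h import *
R,t,_=fit();camera('top')
for r in masks_of('relay_a','top'): w=ray('top',r['at'],.052)[:2];print(round(r['conf'],2),r['at'],r['pixels'].sum(),((w-t)@R*1000).round(1))
E
```

```text
15.85 (array([-100.3,   74.6]), np.float64(46.5), np.float64(-27.331163101813274)) [-0.4  0.  -0.8] 9.5079698039815e-05
[[5.0, 3.7, 6.3, -1.4, 0.6, -1.3, 0], [0.0, 0.0, 15.0, 0.0, 0.0, 0.0, 0], [0.0, 0.0, 15.0, 0.0, 0.0, 0.0, 0]]
0.67 [194.6, 183.5] 184 [-70.4  63.9]
0.6 [277.5, 220.8] 53 [67.7 18.5]
0.58 [279.9, 238.2] 162 [74.4 -8.8]
```

The top camera now reports two relays inside the slot. Descending behind A.

Request:
jog_arm --deltas '[[[5,3.5,8,-1.4,0.6,-1.3,0],[0,0,15,0,0,0,0],[0,0,10,0,0,0,0],[0,0,0,0,0,0,0]]]'

```text
clock: 16.35
eef_pos: [0.6444, 0.1181, 0.0105]
tool_rot: [0.869, 0.496, -0.005, -0.001]
ft_force: [-1.0, -0.0, -0.0]
grip_width: -0.0002
```

```bash
python3 plan.py 8 "-103,80,9.5,-26" "-70,64,9.5,-26"
```

```text
16.35 (array([-94. ,  73.5]), np.float64(10.5), np.float64(-26.104212476823136)) [-1. -0. -0.] -0.00024254236697719516
[[5.5, 0.9, 0.4, -0.2, 0.2, -0.1, 0], [5.5, 0.9, 0.5, -0.2, 0.2, -0.1, 0], [-7.3, 0.0, 0.0, 0.0, 0.0, 0.0, 0], [-7.3, 0.0, 0.0, 0.0, 0.0, 0.0, 0], [-7.3, 0.0, 0.0, 0.0, 0.0, 0.0, 0]]
[[-7.3, 0.0, 0.0, 0.0, 0.0, 0.0, 0], [-7.3, 0.0, 0.0, 0.0, 0.0, 0.0, 0]]
```

Request:
jog_arm --deltas '[[[-3,1,0.7,0,0,0,0],[-6,0,0.3,0,0,0,0],[-6,0,0,0,0,0,0],[-6,0,0,0,0,0,0],[-6,0,0,0,0,0,0]]]'

```text
clock: 16.85
eef_pos: [0.6311, 0.091, 0.0117]
tool_rot: [0.869, 0.495, -0.004, -0.0]
ft_force: [-0.1, -0.7, -1.1]
grip_width: 0.0001
```

```bash
python3 plan.py 8 "-25,32,9.2,-33"; python3 see.py;python3 - <<'E'
from h import *
R,t,_=fit();camera('top')
for r in masks_of('relay_a','top'): w=ray('top',r['at'],.052)[:2];print(round(r['conf'],2),r['at'],r['pixels'].sum(),((w-t)@R*1000).round(1))
E
```

```text
16.85 (array([-66. ,  62.3]), np.float64(11.7), np.float64(-26.173011964939434)) [-0.1 -0.7 -1.1] 8.775329360333819e-05
[[-7.2, -1.3, 0.4, -0.0, 0.1, 1.0, 0], [-7.2, -1.2, 0.4, -0.0, 0.1, 1.0, 0], [-7.2, -1.1, 0.4, -0.0, 0.1, 1.0, 0], [-7.2, -0.9, 0.4, -0.0, 0.1, 1.0, 0], [-7.2, -0.8, 0.4, -0.0, 0.1, 1.0, 0]]
[[-7.2, -0.7, 0.4, -0.0, 0.1, 1.0, 0], [-7.3, -0.6, 0.4, -0.0, 0.1, 1.0, 0]]
0.64 [209.6, 192.7] 73 [-44.9  51.7]
0.54 [280.1, 240.4] 141 [ 75.1 -12.2]
0.52 [280.9, 220.3] 61 [73.1 19.9]
```

Request:
jog_arm --deltas '[[[-7,-1.3,1,0,0,1,0],[-7,-1.2,0.8,0,0,1,0],[-7,-1.1,0.5,0,0,1,0],[-7,-1,0.4,0,0,1,0],[-7,-0.8,0.3,0,0,1,0]]]'

```text
clock: 17.55
eef_pos: [0.6065, 0.0642, 0.0083]
tool_rot: [0.891, 0.454, -0.004, 0.0]
ft_force: [0.7, 0.8, -0.2]
grip_width: -0.0
```

```bash
python3 plan.py 8 "-25,31,9.2,-33" "2,13,9.2,-30" "25,3,9.2,-12" "48,0,9.2,0"; python3 see.py
```

```text
17.55 (array([-37.3,  39.9]), np.float64(8.3), np.float64(-31.47859505605996)) [ 0.7  0.8 -0.2] -2.453839215647082e-05
[[-7.6, -0.6, -0.4, -0.1, 0.2, 0.8, 0], [-7.6, -0.5, -0.4, -0.1, 0.2, 0.8, 0], [-6.5, -0.1, 0.0, 0.0, 0.0, -0.6, 0], [-6.5, -0.1, 0.0, 0.0, 0.0, -0.6, 0], [-6.5, -0.2, 0.0, 0.0, 0.0, -0.6, 0]]
[[-6.5, -0.3, 0.0, 0.0, 0.0, -0.6, 0], [-6.5, -0.3, 0.0, 0.0, 0.0, -0.6, 0], [-6.2, 0.7, 0.0, 0.0, 0.0, -4.5, 0], [-6.3, 0.2, 0.0, 0.0, 0.0, -4.5, 0], [-6.3, -0.3, 0.0, 0.0, 0.0, -4.5, 0]]
[[-6.2, -0.8, 0.0, 0.0, 0.0, -4.5, 0], [-7.7, 0.6, 0.0, 0.0, 0.0, -4.0, 0], [-7.7, 0.1, 0.0, 0.0, 0.0, -4.0, 0], [-7.7, -0.5, 0.0, 0.0, 0.0, -4.0, 0]]
```

Request:
jog_arm --deltas '[[[-7,-0.6,-0.6,0,0,0.8,0],[-7,-0.5,-0.3,0,0,0.8,0],[-6.5,0,0,0,0,-0.6,0],[-6.5,0,0,0,0,-0.6,0],[-6.5,0,0,0,0,-0.6,0]]]'

```text
clock: 18.15
eef_pos: [0.5841, 0.036, 0.0098]
tool_rot: [0.89, 0.456, -0.004, 0.0]
ft_force: [-0.0, 0.1, 0.2]
grip_width: -0.0001
```

```bash
python3 plan.py 7 "2,13,9.2,-28" "25,3,9.2,-12" "48,0,9.2,0"; python3 see.py
python3 - <<'E'
from h import *
R,t,_=fit();camera('top')
for r in masks_of('relay_a','top'): w=ray('top',r['at'],.052)[:2];print(round(r['conf'],2),r['at'],r['pixels'].sum(),((w-t)@R*1000).round(1))
im=camera('scene');cv2.imwrite('pics/s10.png',cv2.resize(im[170:300,190:360,::-1],None,fx=4,fy=4,interpolation=cv2.INTER_CUBIC))
E
```

```text
18.15 (array([-7.5, 19.8]), np.float64(9.8), np.float64(-31.24191496377972)) [-0.   0.1  0.2] -9.697982058233377e-05
[[-5.8, -0.4, 0.3, -0.1, 0.2, -1.6, 0], [-5.8, -0.6, 0.3, -0.1, 0.2, -1.6, 0], [-6.3, 0.5, 0.0, 0.0, 0.0, -4.0, 0], [-6.3, 0.1, 0.0, 0.0, 0.0, -4.0, 0], [-6.3, -0.4, 0.0, 0.0, 0.0, -4.0, 0]]
[[-6.2, -0.8, 0.0, 0.0, 0.0, -4.0, 0], [-5.8, 0.5, 0.0, 0.0, 0.0, -3.0, 0], [-5.8, 0.2, 0.0, 0.0, 0.0, -3.0, 0], [-5.8, -0.1, 0.0, 0.0, 0.0, -3.0, 0], [-5.8, -0.4, 0.0, 0.0, 0.0, -3.0, 0]]
0.58 [281.3, 237.7] 151 [76.5 -7.7]
0.39 [277.4, 219.8] 98 [67.4 20.1]
```

View pics/s10.png

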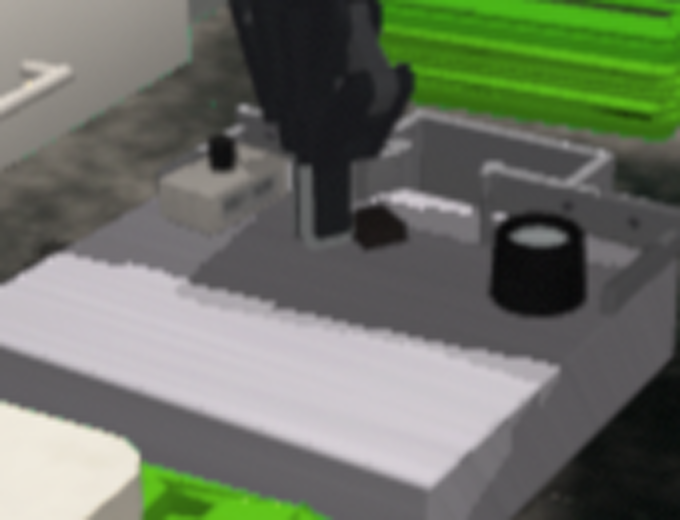

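The relay shows at (380,228) in the crop, ahead of the fingers and slightly to their −y side. I'll compute its position.

Run:
```python
from h import *
R,t,_=fit()
f=lambda c,z:((ray('scene',(190+(c[0]+.5)/4-.5,170+(c[1]+.5)/4-.5),z)[:2]-t)@R*1000).round(1)
print('tops ctr',f((380,222),.054),'front bottom corner',f((365,248),.046),'top right',f((407,232),.054),'top back',f((375,205),.054),'bottom right',f((407,241),.046),'finger tip L,R',f((300,242),.047),f((322,247),.047),f((352,232),.047))
```

```text
tops ctr [5.  1.1] front bottom corner [-4.8  2.3] top right [  2.6 -13.3] top back [18.  11.6] bottom right [ 9.6 -9.1] finger tip L,R [-15.5  27. ] [-14.7  16.7] [ 3.4 13.8]
```

The relay centre is ≈(8,2), 7 mm off the face centre and turned. I'll back off and re-approach squarely from behind (yaw 0).

```bash
python3 plan.py 20 "-22,28.5,12,-31" "-34,16,12,-15" "-36,2,9.5,0"
```

```text
18.4 (array([-8.1, 20.3]), np.float64(9.9), np.float64(-31.29853559343539)) [ 0.1 -0.3  0. ] 5.156341995863398e-05
[[16.1, -0.3, -2.2, -0.2, 0.4, -0.3, 0], [1.9, -8.4, 0.0, 0.0, 0.0, -8.0, 0], [3.1, -8.1, 0.0, 0.0, 0.0, -8.0, 0], [-0.8, -7.0, 1.2, 0.0, 0.0, -7.5, 0], [0.1, -7.1, 1.2, 0.0, 0.0, -7.5, 0]]
```

Request:
jog_arm --deltas '[[[17,0,-2,0,0,0,0],[4,-8,0,0,0,-8,0],[4,-8,0,0,0,-8,0],[2,-7,0,0,0,-7.5,0],[0,-7,0,0,0,-7.5,0]]]'

```text
clock: 18.9
eef_pos: [0.5748, 0.0735, 0.0118]
tool_rot: [0.729, 0.685, -0.002, -0.0]
ft_force: [-0.0, -0.4, -0.3]
grip_width: -0.0001
```

```bash
python3 plan.py 20 "-36,2,9.5,0"; python3 see.py
python3 - <<'E'
from h import *
from scipy.spatial.transform import Rotation as Ro
R,t,_=fit();o=get_obs();camera('wrist')
m=camera_model('wrist');f=210/np.tan(np.radians(m['fovy'])/2);T=np.array(m['T_tool_cam']);M=Ro.from_quat(o['tool_rot']).as_matrix()
for r in masks_of('relay_a','wrist'):
    d=M@T[:3,:3]@np.array([(r['at'][0]-m['cx'])/f,(r['at'][1]-m['cy'])/f,1]);c=o['eef_pos']+M@T[:3,3]
    w=(c+d*(.054-c[2])/d[2])[:2];print('wrist',round(r['conf'],2),r['at'],((w-t)@R*1000).round(1))
E
```

```text
18.9 (array([-44.1,   7.6]), np.float64(11.8), np.float64(0.9223561746805728)) [-0.  -0.4 -0.3] -8.869621236030464e-05
[[-8.0, -5.7, 2.4, -0.2, 0.2, 0.9, 0]]
wrist 0.55 [272.1, 343.8] [0.6 5.9]
wrist 0.27 [256.6, 164.5] [-92.9  -1.5]
```

```bash
cat > blob.py <<'E'
from h import *
R,t,_=fit(); im=camera('scene'); g=im.max(2); x0,x1,y0,y1=262,309,212,245
n,l,s,c=cv2.connectedComponentsWithStats((g[y0:y1,x0:x1]<75).astype(np.uint8))
for i in range(1,n):
    if s[i][4]>25: p=c[i]+[x0,y0]; w=ray('scene',p,.051)[:2]; print(p.round(1),s[i].tolist(),((w-t)@R*1000).round(1)+[4,1])
print(g[214:244:3,264:312:3])
E
python3 blob.py
```

```text
[270.1 221.6] [0, 0, 24, 27, 306] [13.5 33.6]
[283.  226.6] [14, 10, 16, 10, 117] [8.3 4.8]
[[ 31  31  31  30  30  31  60  86  87  88  82  75  74  75  75  87]
 [ 32  30  32  30  36  83  87  93 114 150 103  79  75  75  75  81]
 [ 66  31  28  50 129 163 166 173 209 210 208 202 182 150  99  76]
 [ 89  31  30  96  86  44  34  35 128 208 208 209 211 211 206 107]
 [ 90  31  29  61  40  30  34  34  32 125 206 206 208 209 197 110]
 [ 94  30  28  55 110  34  30  29  31  70 129 130 173 172 199 109]
 [ 94  32  30  53 117 114  84  97 116 120 120 120 121 121 122 120]
 [ 99  32  29  74  90  91 105 106 116 118 118 119 119 119 119 120]
 [ 99  70  90  89  91  91  90  89  88  90  90  95 115 117 117 119]
 [ 95  92  89  89  90  90  89  90  91  90  90  90  88  89  91  91]]
```

Relay A is at ≈(8,5). Pushing straight now.

Request:
jog_arm --deltas '[[[-8,-2.5,2,0,0,0.9,0],[-8,0,0.5,0,0,0,0],[-7,0,0,0,0,0,0],[-7,0,0,0,0,0,0],[-7,0,0,0,0,0,0]]]'

```text
clock: 19.65
eef_pos: [0.57, 0.0325, 0.0092]
tool_rot: [0.739, 0.674, -0.002, 0.0]
ft_force: [-0.9, -0.7, -0.5]
grip_width: 0.0002
```

```bash
python3 plan.py 7 "25,2,9.3,0"; python3 blob.py | grep -v '\[ \|\[\['
```

```text
19.65 (array([-2.9,  6. ]), np.float64(9.2), np.float64(-0.8304676116252949)) [-0.9 -0.7 -0.5] 0.0001894795022023293
[[-7.0, -0.9, 0.0, -0.0, 0.0, -0.2, 0], [-7.0, -0.9, 0.0, -0.0, 0.0, -0.2, 0], [-7.0, -0.9, -0.0, -0.0, 0.0, -0.2, 0], [-7.0, -1.0, -0.0, -0.0, 0.0, -0.2, 0]]
[283.4 221.3] [13, 0, 19, 21, 238] [26.2 15.1]
[302.  214.8] [33, 0, 14, 8, 79] [65.3  1.7]
 [172 172  80  99  72  90  30  28  73 149 102  78  74  74  74  74]
 [120 119  64  99  67  92  30  29  51 158 171 174 176 148  98  72]
 [116  94  59  98  68  94  31  29  27  27 101 119 121 128 140 106]
```

Request:
jog_arm --deltas '[[[-7,-1,0,0,0,-0.2,0],[-7,-1,0,0,0,-0.2,0],[-7,-1,0,0,0,-0.2,0],[-7,-1,0,0,0,-0.2,0],[-6,-0.5,0,0,0,0,0]]]'

```text
clock: 20.2
eef_pos: [0.5576, -0.001, 0.0093]
tool_rot: [0.734, 0.679, -0.002, -0.005]
ft_force: [-2.0, 3.6, 6.3]
grip_width: -0.0001
```

```bash
python3 plan.py 7 "49,0,9.3,0"; python3 see.py
```

```text
20.2 (array([31.5, -3.7]), np.float64(9.3), np.float64(0.08233970006136815)) [-2.   3.6  6.3] -6.138294158788766e-05
[[-5.8, 1.2, -0.0, -0.2, -0.1, 0.0, 0], [-5.8, 1.2, -0.0, -0.2, -0.1, 0.0, 0], [-5.8, 1.2, -0.0, -0.2, -0.1, 0.0, 0]]
0.46 [246. 216.] 544 [11.  81.9]
```

There is some resistance (6 N), so the relay may be caught on a post. I'll back off, lift and look.

Request:
jog_arm --deltas '[[[12,0,-1,0,0,0,0],[25,0,-25,0,0,0,0],[35,0,-15,0,0,0,0],[35,25,0,0,0,0,0],[10,25,0,0,0,0,0]]]'

```text
clock: 20.8
eef_pos: [0.6171, 0.1129, 0.0524]
tool_rot: [0.736, 0.677, -0.003, -0.004]
ft_force: [0.3, -0.7, 0.1]
grip_width: 0.0
```

```bash
python3 plan.py 20 "-30,0,40,0"
python3 - <<'E'
from h import *
R,t,_=fit();T=camera('top');S=camera('scene')
for n in ('top','scene'):
  for r in masks_of('relay_a',n): w=ray(n,r['at'],.052)[:2];print(n,round(r['conf'],2),r['at'],r['pixels'].sum(),((w-t)@R*1000).round(1))
u=lambda im,y,x,h,w,k:cv2.resize(im[y:y+h,x:x+w,::-1],None,fx=k,fy=k,interpolation=cv2.INTER_CUBIC)
cv2.imwrite('pics/c11.png',np.hstack([u(T,185,235,80,80,5),u(S,185,250,80,80,5)]))
E
```

```text
20.8 (array([-86.7,  46.7]), np.float64(52.4), np.float64(-0.23703202959092096)) [ 0.3 -0.7  0.1] 5.238480818706797e-06
[[-14.2, -11.6, 3.2, -0.1, -0.0, -0.1, 0], [-14.2, -11.6, 3.2, -0.1, -0.0, -0.1, 0], [-14.2, -11.6, 3.2, -0.1, -0.0, -0.1, 0], [-14.2, -11.6, 3.1, -0.1, -0.0, -0.1, 0]]
top 0.57 [280.0, 239.0] 167 [ 74.7 -10. ]
top 0.43 [262.5, 222.2] 175 [44.1 13.7]
scene 0.69 [291.9, 221.4] 144 [27.2  0.6]
```

View pics/c11.png

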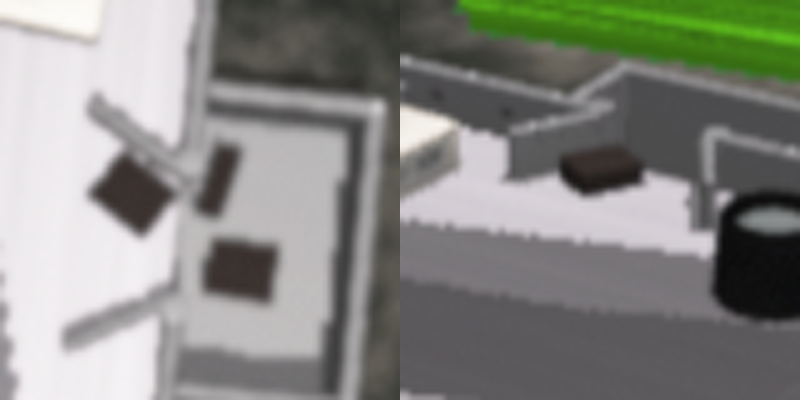

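Last view: B and C are in the slot (crop (220,180) and (240,270)). A lies at ≈(42,12) along the +y wing, turned 30°, because the fingers slid past on its −y side. I'll push it along the wing (yaw −30) with the fingers offset away from the wing.

```bash
python3 plan.py 30 "9.5,24.5,48,-30" "9.5,24.5,20,-30" "9.5,24.5,9.5,-30"
```

```text
21.0 (array([-83.1,  45.4]), np.float64(50.8), np.float64(-0.42434369754911927)) [-0.7  0.6  0.1] 0.0002093676909686999
[[-23.2, -5.1, 0.8, -0.2, 0.1, 7.4, 0], [-23.6, -2.0, 0.8, -0.2, 0.1, 7.4, 0], [-23.7, 1.0, 0.7, -0.2, 0.1, 7.4, 0], [-23.4, 4.1, 0.7, -0.2, 0.1, 7.4, 0], [0.0, 0.0, 28.0, 0.0, 0.0, 0.0, 0]]
[[0.0, 0.0, 10.5, 0.0, 0.0, 0.0, 0]]
```

Request:
jog_arm --deltas '[[[-23,-5,0,0,0,7.4,0],[-23.5,-2,0,0,0,7.4,0],[-23.5,1,0,0,0,7.4,0],[-20,4,0,0,0,7.4,0],[0,0,0,0,0,0,0]]]'

```text
clock: 21.5
eef_pos: [0.5813, 0.0178, 0.0491]
tool_rot: [0.89, 0.456, -0.009, -0.004]
ft_force: [0.2, 0.6, -0.6]
grip_width: -0.0001
```

```bash
python3 plan.py 30 "9,24.5,48,-30" "9,24.5,20,-30" "9,24.5,9.5,-30"
```

```text
21.5 (array([11. , 18.4]), np.float64(49.1), np.float64(-31.268908966709176)) [ 0.2  0.6 -0.6] -0.00014053511420684194
[[4.8, 4.2, 1.0, -0.8, 0.7, -1.3, 0], [0.0, 0.0, 28.0, 0.0, 0.0, 0.0, 0], [0.0, 0.0, 10.5, 0.0, 0.0, 0.0, 0]]
```

Request:
jog_arm --deltas '[[[5,4.5,2,-0.8,0.7,-1.3,0],[0,0,18,0,0,0,0],[0,0,8,0,0,0,0],[0,0,0,0,0,0,0]]]'

```text
clock: 21.9
eef_pos: [0.588, 0.0198, 0.0206]
tool_rot: [0.883, 0.469, 0.002, 0.0]
ft_force: [-0.6, 0.4, -0.3]
grip_width: -0.0003
```

```bash
python3 plan.py 30 "9,24.5,9.5,-30"
```

```text
21.9 (array([ 8.4, 24.9]), np.float64(20.6), np.float64(-29.534494105664294)) [-0.6  0.4 -0.3] -0.0002757310206005819
[[-0.7, -0.1, 11.1, 0.1, -0.2, 0.5, 0]]
```

Request:
jog_arm --deltas '[[[0,0,7,0,0,0,0],[0,0,3,0,0,0.5,0],[0,0,0.5,0,0,0,0]]]'

```text
clock: 22.2
eef_pos: [0.5888, 0.0211, 0.0098]
tool_rot: [0.884, 0.467, 0.002, 0.0]
ft_force: [0.8, 0.8, 0.0]
grip_width: 0.0003
```

```bash
python3 plan.py 6 "8.5,24.5,9.3,-30" "46,3.5,9.3,-30"
```

```text
22.2 (array([ 7. , 25.6]), np.float64(9.8), np.float64(-29.880730934953647)) [0.8 0.8 0. ] 0.0002855677231568986
[[-1.8, -0.2, 0.5, 0.1, -0.2, 0.1, 0], [-5.4, 0.1, 0.0, 0.0, 0.0, 0.0, 0], [-5.4, 0.1, 0.0, 0.0, 0.0, 0.0, 0], [-5.4, 0.1, 0.0, 0.0, 0.0, 0.0, 0], [-5.4, 0.1, 0.0, 0.0, 0.0, 0.0, 0]]
[[-5.4, 0.1, 0.0, 0.0, 0.0, 0.0, 0], [-5.4, 0.1, 0.0, 0.0, 0.0, 0.0, 0], [-5.4, 0.1, 0.0, 0.0, 0.0, 0.0, 0], [-5.4, 0.1, 0.0, 0.0, 0.0, 0.0, 0]]
```

Request:
jog_arm --deltas '[[[-4,0,0.4,0,0,0,0],[-6,0,0,0,0,0,0],[-6,0,0,0,0,0,0],[-6,0,0,0,0,0,0],[-5,0,0,0,0,0,0]]]'

```text
clock: 22.7
eef_pos: [0.5733, -0.0026, 0.0102]
tool_rot: [0.884, 0.467, 0.003, 0.001]
ft_force: [-0.2, -0.1, 0.0]
grip_width: -0.0002
```

```bash
python3 plan.py 6 "46,3.5,9.3,-30"; python3 see.py
```

```text
22.7 (array([31.8, 12. ]), np.float64(10.2), np.float64(-29.81898679866333)) [-0.2 -0.1  0. ] -0.00016521450695365333
[[-5.5, -0.1, 0.3, 0.1, -0.1, 0.1, 0], [-5.5, -0.1, 0.3, 0.1, -0.1, 0.1, 0], [-5.5, -0.1, 0.3, 0.1, -0.1, 0.1, 0]]
0.67 [301. 219.] 76 [48.6 -5.3]
```

Request:
jog_arm --deltas '[[[-5.5,1,0.4,0,0,-2,0],[-5.5,1,0.2,0,0,-2,0],[-5.5,1,0.1,0,0,-2,0],[-4,0,0,0,0,0,0],[0,0,0,0,0,0,0]]]'

```text
clock: 23.3
eef_pos: [0.5651, -0.0225, 0.0099]
tool_rot: [0.858, 0.514, 0.004, 0.001]
ft_force: [-0.2, 0.5, 0.2]
grip_width: -0.0
```

```bash
python3 plan.py 6 "46,1.5,9.3,-24"; python3 see.py
```

```text
23.3 (array([52.4,  5.4]), np.float64(9.9), np.float64(-23.702590574600407)) [-0.2  0.5  0.2] -1.3083382150751988e-05
[[2.1, -3.1, 0.3, 0.1, -0.2, 0.1, 0], [2.1, -3.1, 0.3, 0.1, -0.2, 0.1, 0]]
0.24 [324. 235.] 547 [ 14.1 -67.7]
```

No relay visible on the plate any more. Retreat clear and check with the top camera.

Request:
jog_arm --deltas '[[[15,0,-1,0,0,0,0],[15,0,-20,0,0,0,0],[10,0,-40,0,0,0,0],[30,0,-20,0,0,0,0],[45,10,-10,0,0,0,0]]]'

```text
clock: 23.9
eef_pos: [0.6266, 0.0776, 0.1024]
tool_rot: [0.86, 0.511, 0.001, -0.001]
ft_force: [0.2, -0.4, 0.3]
grip_width: 0.0001
```

Request:
jog_arm --deltas '[[[45,0,-10,0,0,0,0],[45,0,0,0,0,0,0],[0,0,0,0,0,0,0]]]'

```text
clock: 24.2
eef_pos: [0.6763, 0.1691, 0.1163]
tool_rot: [0.858, 0.513, 0.007, -0.001]
ft_force: [0.3, -0.0, -0.1]
grip_width: -0.0002
```

```bash
python3 plan.py 20 "-100,60,100,0" | head -1
python3 - <<'E'
from h import *
R,t,_=fit();T=camera('top');S=camera('scene');cv2.imwrite('pics/end.png',T[:,:,::-1])
for n in ('top','scene'):
 for k,z in (('relay_a',.01),('loupe',.074),('gauge_block',.068)):
  for r in masks_of(k,n)[:4]: w=ray(n,r['at'],z)[:2];print(n,k,round(r['conf'],2),np.round(r['at']),r['pixels'].sum(),((w-t)@R*1000).round(1))
# dark blobs in slot / on plate, top view
g=T.max(2); mask=np.zeros(g.shape,np.uint8)
for nm,P,z in (('slot',[(60,-44),(112,-44),(112,44),(60,44)],.012),('plate',[(-138,-108),(54,-108),(54,108),(-138,108)],.046)):
    m=mask.copy(); cv2.fillPoly(m,[np.array([proj('top',[*(R@np.array(p)/1000+t),z]) for p in P]).astype(int)],1)
    n,l,s,c=cv2.connectedComponentsWithStats(((g<80)&(m>0)).astype(np.uint8))
    print(nm,[(c[i].round(),int(s[i][4])) for i in range(1,n) if s[i][4]>20])
E
```

```text
24.2 (array([-147.4,  101.3]), np.float64(116.3), np.float64(-23.748114474919703)) [ 0.3 -0.  -0.1] -0.00017237536558571158
top relay_a 0.46 [282. 238.] 151 [79.8 -6.2]
top loupe 0.67 [227. 277.] 451 [ -1.8 -77.4]
top gauge_block 0.82 [240. 181.] 617 [ 1.5 73.7]
scene loupe 0.87 [325. 235.] 593 [-29.6 -90.5]
scene gauge_block 0.71 [244. 214.] 469 [-18.4  66.7]
scene gauge_block 0.46 [326. 237.] 525 [-22.3 -88.5]
slot [(array([278., 220.]), 50), (array([282., 239.]), 129), (array([273., 252.]), 21)]
plate [(array([240., 179.]), 22), (array([227., 276.]), 174)]
```

Loupe and gauge block are unmoved and the plate is clear, but only two clear blobs show in the slot. I'll check the gate and slot region numerically against the earlier picture.

Run:
```python
from h import *
R,t,_=fit()
T=cv2.imread('pics/end.png')[185:265,235:315].max(2)
O=cv2.resize(cv2.imread('pics/c11.png')[:400,:400],(80,80),interpolation=cv2.INTER_AREA).max(2)
np.set_printoptions(linewidth=250)
print('now');print(T[24:72:2,14:74:2]);print('before');print(O[24:72:2,14:74:2])
for p,z in (((58,18),.046),((58,-18),.046),((58,44),.004),((58,-44),.004),((113,0),.004)): print(p,np.array(proj('top',[*(R@np.array(p)/1000+t),z]))-[235,185])
S=camera('scene');print('scene');print(S.max(2)[200:226:2,276:330:2])
```

```text
now
[[232 225 186 138 141 148 174 218 230 227 223 177 154 154 158 152 141 136 133 124 115 105 100  96  91  88  81  80  75  87]
 [232 229 225 210 160 138 149 161 188 213 222 162 155 153 166 159 170 173 174 169 164 161 161 159 154 150 140 120  68  82]
 [232 229 229 230 218 179 139 145 146 167 201 142 153 153 141 103 130 162 177 177 176 177 176 175 175 175 174 154  75  90]
 [232 229 229 231 230 226 199 157 146 153 147 150 163 160 114  61  68 134 176 177 177 176 177 177 176 176 174 157  74  92]
 [232 229 229 231 230 230 229 221 158 137 156 170 177 160  84  55  65 147 177 178 178 178 178 177 177 176 175 156  73  95]
 [231 229 229 231 231 230 231 233 220 181 151 157 169 148  72  56  90 165 177 178 179 178 178 177 177 177 177 152  72 106]
 [231 229 231 231 232 230 232 234 231 225 214 150 142 128  62  57 117 174 178 177 178 178 178 178 177 178 165 111  67 122]
 [231 229 231 232 232 230 233 235 231 228 222 169 157 107  56  66 148 178 178 178 177 178 179 179 178 180 160  84  65 130]
 [230 229 231 231 232 231 234 234 231 228 223 176 142  78  57  90 166 179 180 178 178 179 178 177 178 178 159  8
[... 5743 characters left out ...]
 129 126 117 107  86  77  73  73]
 [ 87  85  85  85  84  84  84  82  83  80  72  72  72  72  71  72  73 114 132  79  80  96 111 125 125 112 130]
 [ 86  85  84  84  83  83  85  89  89  80  72  72  72  72  71  71  72 107 128  74  73  73  73  75  78  90 111]
 [ 84  84  87  90 117 137 162 183 176 155 125  95  78  74  72  72  72 103 122  73  73  73  73  73  73  74  73]
 [125 144 168 188 198 201 202 203 201 200 196 193 175 153 127  95  75  97 127  74  72  72  72  71  72  73  73]
 [196 199 200 201 201 202 201 201 201 201 203 203 202 201 198 191 116  74  87  85  75  71  69  61  61  64  67]
 [204 203 201 200 198 200 199 200 201 201 201 201 201 201 203 193 122  78 103 181 104  35  25  22  19  21  24]]
```

```bash
python3 -c "
from workcell import *
job_done(); print(get_obs()['clock'])"
```

```text
the job is handed in; nothing more can be done
the job is handed in; nothing more can be done
```

I swept all three relays through the gate with the closed fingertips, in the order B, C, A, and handed the job in at about 24 s of the 64 s. None was lifted.

**Last checks**
- **Plate:** the top camera shows no relay left on it.
- **Loupe and gauge block:** both are where they started, to within about 2 mm. The loupe is at (−2, −77) mm and the gauge block at (1.5, 74) mm in the tray frame.
- **B and C:** both showed clearly in the slot in the last picture I viewed.
- **A:** its place is less certain. The network reported only one relay in the slot at the end. Comparing pixels before and after A's last push, a new dark strip about 24 mm long appeared just beyond the plate edge. I take it to be A standing on edge against the slot's wall, partly hidden by the fence. I had no pictures left to confirm it by eye.

**What went wrong on the way**
- **Finger height:** the real fingertips are about 38 mm shorter than the reported tool point. My first two passes therefore went over B without touching it. I found the plate's height from the pictures, and a 15 N touch later confirmed it.
- **Relay A:** it slipped off the fingers once and stopped against the +y wing. I backed off and pushed it along the wing through the gate.

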